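# Release the ratcheted carriage of a cell tester, load it and set the programme

### The job

Get the coin-cell tester on the bench ready for a run: lift the red-handled pawl clear of its toothed wheel and keep it up until the drum has turned back and the blue carriage has run fully out, then let the pawl down into the teeth again. Move the black spent cells from the carriage to the red tray, put every fresh orange-banded cell from the bench into a pocket of the carriage, one to a pocket, flat and fully down, and turn the selector so that its pointer stands at the red flag. Do not push the sponge or the tin about.

Things in the scene. Friction and masses are not known exactly. Their poses are not given: they have to be found in the camera images.
- tester: The fixed tester on the bench, turned by up to 0.25 rad. Its frame: z up, x from its front (facing the robot) to its back, origin on the bench (z 0). Grey base plate 10 mm thick, x -95 to 125 mm, y -220 to 165 mm. Wheel and pawl at its +y end, carriage in the middle, black selector panel (x -68 to 48, y -220 to -110, top 30 mm high) at its -y end.
- head (a point): Middle of the top of the tester's fixed white test head, 86 mm above the bench. The head is a box 76 mm (tester x) by 212 mm (y), its underside 46 mm above the bench; the carriage is wound in beneath it.
- pawl (a joint): The pawl, resting on top of the toothed wheel (10 mm wide, 46 mm radius, axle along tester y, 64 mm above the bench), hinged about the tester's y axis. 0 rad: down in the teeth; grows as its handle is lifted (0.9 most); clears the teeth from about 0.12 rad. It weighs 80 g, has no spring and falls back when let go.
- pawl_grip (a point): Point in the pawl's red upright handle, 2 mm above the handle's middle. The handle is 14 mm thick along the tester's y, 20 mm along x, 36 mm tall; with the pawl down its top is 156 mm above the bench, this point 140 mm. The frame turns with the pawl. 25 mm or more are free on both y sides.
- pawl_pivot (a point): Fixed point on the pawl's hinge axis: 32 mm beyond (tester +x) pawl_grip and 26 mm below it when the pawl is down. Lifting the pawl swings the handle up and towards tester +x about this point. On the +y side stands an aluminium post, 14 to 22 mm from this point, 16 mm wide along x, up to 125 mm high.
- carriage (a joint): The blue carriage, geared to the drum. 0 m: wound in under the test head; 0.094 m: fully out towards the robot, against its stop. A spring (5 to 7 N) drives it out, slowly because of a damper, in about 4 to 6 s if the pawl is held up all the time; the pawl stops it at every tooth (16 mm). The stop holds it when it is out.
- pocket1 (a point): Where the centre of a seated cell lies in pocket 1 of the carriage (moves with it), 33 mm above the bench. Pockets: round, 35 mm across, 4 mm deep, in the blue plate whose flat top is 32 mm above the bench and reaches 52 mm in front of and 73 mm behind the row. Four pockets in a row along tester y, 40 mm apart. With the carriage out, the row is 61 mm in front of the head.
- pocket2 (a point): Same for pocket 2 (pocket 1 is at tester y -60, then -20, 20, 60).
- pocket3 (a point): Same for pocket 3.
- pocket4 (a point): Same for pocket 4.
- selector (a joint): Angle of the grey selector knob, counter-clockwise from above, from -0.2 to 3.34 rad. It has a detent every 30 degrees (0, 0.524, 1.047, ..) into which it snaps; about 0.05 N m moves it on. 0: pointer along the tester's +y; pi/2: along -x.
- selector_axis (a point): Fixed point on the knob's axis, 50 mm above the bench, in the middle of the height of its grip bar. The bar is 14 mm wide, 44 mm long (along the pointer) and stands 36.5 to 62.5 mm above the bench, over a skirt 56 mm across.
- pointer (a point): Point on the line of the knob's white pointer, 48 mm from the axis (20 mm beyond the edge of the skirt), where a flag stands when the pointer points at it.
- flag_red: Red programme flag, a fixed round stud 12 mm across and 7 mm tall on the selector panel, 48 mm from the knob's axis, at one of the detents 1.047, 1.571 or 2.094 rad; a white and a blue flag (not wanted) stand at the other two. Origin under its centre.
- cell1: Fresh coin cell: steel with an orange band and brass face, a flat disc 32 mm across, 10 mm thick, about 30 g, loose. Origin at its centre, z along its axis. Two to four are there, lying at first on a grey pad 3 mm thick.
- cell2: Fresh coin cell: steel with an orange band and brass face, a flat disc 32 mm across, 10 mm thick, about 30 g, loose. Origin at its centre, z along its axis. Two to four are there, lying at first on a grey pad 3 mm thick.
- cell3: Fresh coin cell: steel with an orange band and brass face, a flat disc 32 mm across, 10 mm thick, about 30 g, loose. Origin at its centre, z along its axis. Two to four are there, lying at first on a grey pad 3 mm thick.
- cell4: Fresh coin cell: steel with an orange band and brass face, a flat disc 32 mm across, 10 mm thick, about 30 g, loose. Origin at its centre, z along its axis. Two to four are there, lying at first on a grey pad 3 mm thick.
- spent1: Spent coin cell, black, same size as a fresh one, lying in a pocket of the carriage at the start and riding out with it. Origin at its centre. Two or three are there.
- spent2: Spent coin cell, black, same size as a fresh one, lying in a pocket of the carriage at the start and riding out with it. Origin at its centre. Two or three are there.
- spent3: Spent coin cell, black, same size as a fresh one, lying in a pocket of the carriage at the start and riding out with it. Origin at its centre. Two or three are there.
- tray: Fixed open red tray for spent cells, 110 mm (its x) by 130 mm (its y), 22 mm high, wall 4 mm, floor 4 mm thick. Origin on the bench under its centre.
- sponge: Bystander: yellow sponge block 85 x 65 x 18 mm, loose.
- tin: Bystander: open aluminium tin, 70 mm across, 35 mm high, loose.

How it is judged:
On the way:
1. the carriage has run fully out and the pawl is down in the teeth again (value of joint carriage above 0.09 m and value of joint pawl below 0.06 rad), for 0.3 s.
At the end, for the whole second after the job is handed in: The carriage is out (joint over 0.090 m) and the pawl down (under 0.06 rad); every spent cell lies inside the tray; every fresh cell lies at rest in a pocket, within 4 mm of its centre and fully down (within 1.7 mm); the pointer point is within 8 mm of the centre of the red flag (all of step 1 and x of spent1 in the frame of tray between -0.051 and 0.051 m and y of spent1 in the frame of tray between -0.061 and 0.061 m and height (world z) of each of spent1, spent2, spent3 below 0.04 m and x of spent2 in the frame of tray between -0.051 and 0.051 m and y of spent2 in the frame of tray between -0.061 and 0.061 m and x of spent3 in the frame of tray between -0.051 and 0.051 m and y of spent3 in the frame of tray between -0.061 and 0.061 m and ((horizontal distance between cell1 and pocket1 below 0.004 m and height (world z) of cell1 between 0.031 and 0.0347 m) or (horizontal distance between cell1 and pocket2 below 0.004 m and height (world z) of cell1 between 0.031 and 0.0347 m) or (horizontal distance between cell1 and pocket3 below 0.004 m and height (world z) of cell1 between 0.031 and 0.0347 m) or (horizontal distance between cell1 and pocket4 below 0.004 m and height (world z) of cell1 between 0.031 and 0.0347 m)) and ((horizontal distance between cell2 and pocket1 below 0.004 m and height (world z) of cell2 between 0.031 and 0.0347 m) or (horizontal distance between cell2 and pocket2 below 0.004 m and height (world z) of cell2 between 0.031 and 0.0347 m) or (horizontal distance between cell2 and pocket3 below 0.004 m and height (world z) of cell2 between 0.031 and 0.0347 m) or (horizontal distance between cell2 and pocket4 below 0.004 m and height (world z) of cell2 between 0.031 and 0.0347 m)) and ((horizontal distance between cell3 and pocket1 below 0.004 m and height (world z) of cell3 between 0.031 and 0.0347 m) or (horizontal distance between cell3 and pocket2 below 0.004 m and height (world z) of cell3 between 0.031 and 0.0347 m) or (horizontal distance between cell3 and pocket3 below 0.004 m and height (world z) of cell3 between 0.031 and 0.0347 m) or (horizontal distance between cell3 and pocket4 below 0.004 m and height (world z) of cell3 between 0.031 and 0.0347 m)) and ((horizontal distance between cell4 and pocket1 below 0.004 m and height (world z) of cell4 between 0.031 and 0.0347 m) or (horizontal distance between cell4 and pocket2 below 0.004 m and height (world z) of cell4 between 0.031 and 0.0347 m) or (horizontal distance between cell4 and pocket3 below 0.004 m and height (world z) of cell4 between 0.031 and 0.0347 m) or (horizontal distance between cell4 and pocket4 below 0.004 m and height (world z) of cell4 between 0.031 and 0.0347 m)) and horizontal distance between pointer and flag_red below 0.008 m and linear speed of each of cell1, cell2, cell3, cell4, spent1, spent2, spent3 below 0.02 m/s); the robot touches nothing.
It fails at once if the sponge is pushed more than 30 mm from its place (distance of sponge from where it was at the start of the episode above 0.03 m).
It fails at once if the tin is pushed more than 30 mm from its place (distance of tin from where it was at the start of the episode above 0.03 m).
Of cell1, cell2, cell3, cell4 only 2 to 4 are there at a start; the rules pass over those that are not, and their reading is None.
Of spent1, spent2, spent3 only 2 to 3 are there at a start; the rules pass over those that are not, and their reading is None.
At some moment in a run one of cell1, cell2, cell3, cell4 may be knocked a few centimetres aside while the robot is not near it.
Once in a run the grip may slacken for a moment while it holds something.
It also fails if it takes over 210 s, if anything falls off the work surface, if the arm or the gripper's body presses on something with over 40 N, if the wrist force passes 120 N, or if a joint passes its speed limit or range.

### The arm

A 7-joint arm with a two-finger parallel gripper is mounted at the origin on the work surface. World frame = base frame: x ahead of the robot, y to its left, z up, the work surface at z = 0. Lengths are in m, angles in rad, forces in N, time in s.
With the tool pointing down it reaches from about 0.425 to 1.025 m from the base axis. Payload 3.6 kg.
Tool frame: the origin (TCP) lies at the very end of the fingers, on their centre line; the grasp point (between the pads) lies 19 mm behind it (bot.grip_point_offset is the distance from the TCP to the grasp point, in m); z points along the fingers, y is the line along which they close (so a half turn about z gives the same grasp; the last joint's range is limited). The gripper opens to 85 mm and grips with 20 to 120 N. Pads are 22 mm wide; open, the fingers measure 114 mm over their backs; the gripper's body (76 mm by 85 mm) begins 54 mm behind the grasp point. The pads swing forward as they close: fully open they stand 13 mm farther back than shut.
Start: joints at [-1.415, 0.591, 0.048, 1.609, -0.033, 0.943, -0.034], TCP at [0.179, 0.703, 0.231] pointing down, gripper open.
Joint ranges: [-2.69, 2.69], [-0.47, 2.24], [-1.27, 1.36], [0.19, 2.51], [-1.53, 4.68], [0.08, 2.07], [-3.09, 3.09]. Speed limits (rad/s): [2.57, 2.57, 3.14, 3.14, 3.14, 3.14, 3.14].

### API

Orientations are given as a 3x3 rotation matrix whose columns are the frame's x, y, z axes.
In Python, from workcell import bot, optics gives the robot as it stands (bot), with the cameras (optics).
- The arm moves only by the shell command python3 jog.py 'ROWS'. ROWS is one flat JSON list of numbers that holds 1 to 20 rows one after another, with no inner brackets; each row has 5 numbers: dx, dy, dz in m, then a turn about the tool's z in rad, then the finger opening in m; each row is the pose to reach, as a shift and turn from the pose commanded when the command began, along the tool's axes at that moment; what a row does not reach only later rows make up. A row lasts 1/10 s, in which the tool goes at most 0.05 m and 0.15 rad, less where a joint would pass 70% of its speed; a pose out of reach is approached as far as the arm can. The fingers move at their own pace and stop on an object; the grip force is fixed at half the most. Time passes only in rows, so rows that do not move let the fingers close. It prints the time, the measured TCP pose, the force, the opening and the grip force at its end. Input that does not fit is refused with a message, and nothing moves.
- bot.get_obs(): the state, without advancing time (a new reading comes with each control period).
- optics.read_camera(name): name is "scene" or "side" or "wrist"; returns the picture (420x560x3 uint8, red, green, blue); there is no depth.
- optics.camera_model(name): a dict with "fx", "fy", "cx", "cy" (pixels), "xyz" and "orientation" of the camera in the world; the wrist camera has in their place "hand_eye" (4x4, takes a point from camera to tool coordinates, whose origin is the TCP and whose axes are the flange's). Camera axes: x right, y up, looking along -z (the intrinsics and any distortion apply to the point x, -y, -z); pixel columns grow to the right and rows downward; lengths in m; the calibration is good to about 2 mm. A picture is of the moment at which its call begins: read the wrist's pose just before it. camera_model takes no time and is no camera call.
- bot.hand_in(): hands the job in; it is judged then, once.
The state is a dict: "t": time; "joint_positions": joint angles; "qd": joint speeds; "joint_efforts": joint torques, N m; "eef_pos": TCP position; "eef_rot": TCP orientation; "wrist_force": force on the tool from outside, world axes, zero at the start; "ft_torque": the same for the moment, N m; "opening": finger opening in m; "grip_force": force on a finger pad.
Only numpy, scipy, OpenCV 4.12 (cv2) and the standard library are available. Lean on these libraries where they do the work, as an engineer would, in place of code of your own. Each camera call takes 0.05 s, during which the arm holds its last target. There are 200 camera calls.

## Working session

There is one attempt and no reset: what is moved stays moved. The work goes in short steps, Python scripts to look and compute and a shell command to move; the robot and the scene stay as the last step left them, time stands still between calls to the robot, and variables do not carry over. Pictures are saved under pics/ and viewed, at most 14 in all, crops included, and the job is handed in when it is done.

```bash
ls; mkdir -p pics; python3 - <<'E'
from workcell import bot, optics
import cv2, numpy as np
np.set_printoptions(precision=4,suppress=True)
o=bot.get_obs(); print(o['t'],o['eef_pos'],o['eef_rot'],o['opening'])
for n in("scene","side","wrist"):
    im=optics.read_camera(n); cv2.imwrite(f"pics/{n}0.png",im[:,:,::-1]); print(n,optics.camera_model(n))
E
```

```text
jog.py
pics
workcell.py
0.0 [0.1783 0.7019 0.2301] [[-0.9692  0.2461 -0.0004]
 [ 0.2461  0.9692 -0.0022]
 [-0.0001 -0.0023 -1.    ]] 0.08576357532625628
scene {'fx': 424.923044380985, 'fy': 424.923044380985, 'cx': 284.42492028591016, 'cy': 204.66532684309163, 'xyz': array([ 1.2746, -0.1839,  0.9149]), 'orientation': array([[ 0.3295, -0.7129,  0.6191],
       [ 0.9441,  0.2426, -0.2231],
       [ 0.0088,  0.658 ,  0.753 ]])}
side {'fx': 394.0923996755496, 'fy': 394.0923996755496, 'cx': 280.43691227155074, 'cy': 208.37474704344945, 'xyz': array([ 0.491 , -0.7473,  0.7297]), 'orientation': array([[ 0.9887,  0.0949, -0.1163],
       [-0.15  ,  0.6042, -0.7826],
       [-0.004 ,  0.7912,  0.6116]])}
wrist {'fx': 357.93464005927655, 'fy': 357.93464005927655, 'cx': 277.7847250467875, 'cy': 206.56185048733084, 'hand_eye': array([[-0.0005,  0.958 ,  0.2869,  0.0736],
       [ 1.    ,  0.0005,  0.0001, -0.0012],
       [-0.0001,  0.2869, -0.958 , -0.1422],
       [ 0.    ,  0.    ,  0.    ,  1.    ]])}
```

View pics/scene0.png

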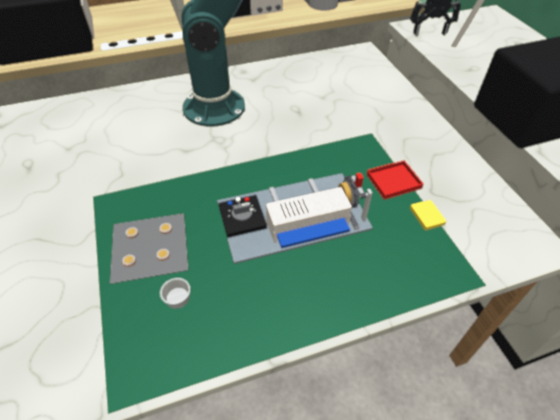

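View pics/side0.png

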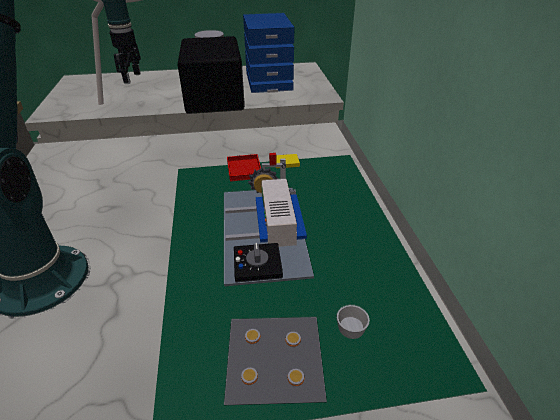

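The scene view shows the pad with four cells (128-165, 228-260), the tin (176,292), the tester with its knob (242,210) and head (310,210), the tray (395,180) and the sponge (428,215). The side view shows the same layout.

```bash
cat > h.py <<'E'
from workcell import bot, optics
import cv2, numpy as np
np.set_printoptions(precision=4,suppress=True)
def snap(n,save=None):
    o=bot.get_obs(); im=optics.read_camera(n); m=optics.camera_model(n)
    if n=="wrist":
        H=np.array(m['hand_eye']); R=np.array(o['eef_rot']); c=R@H[:3,3]+o['eef_pos']; Q=R@H[:3,:3]
    else: c=np.array(m['xyz']); Q=np.array(m['orientation'])
    if save: cv2.imwrite(f"pics/{save}.png",im[:,:,::-1])
    return im,(c,Q,m)
def ray(cam,u,v):
    c,Q,m=cam; d=Q@np.array([(u-m['cx'])/m['fx'],-(v-m['cy'])/m['fy'],-1.]); return c,d/np.linalg.norm(d)
def onz(cam,u,v,z):
    c,d=ray(cam,u,v); return (c+d*(z-c[2])/d[2])[:2]
def proj(cam,p):
    c,Q,m=cam; q=Q.T@(np.array(p)-c); return np.array([m['cx']+m['fx']*q[0]/-q[2], m['cy']-m['fy']*q[1]/-q[2]])
def hsv(im): return cv2.cvtColor(np.ascontiguousarray(im),cv2.COLOR_RGB2HSV)
def mask(im,lo,hi): return cv2.inRange(hsv(im),np.array(lo,np.uint8),np.array(hi,np.uint8))
def blobs(mk,amin=20):
    n,l,s,c=cv2.connectedComponentsWithStats(mk); return [(c[i].round(1),s[i,4],s[i,:4]) for i in range(1,n) if s[i,4]>=amin]
def go(p,yaw=None,tcp=None):
    """shift in tool axes to bring TCP to p with tool-y axis at heading yaw (mod pi)"""
    o=bot.get_obs(); R=np.array(o['eef_rot']); d=R.T@(np.array(p)-o['eef_pos'])
    t=0
    if yaw is not None:
        cur=np.arctan2(R[1,1],R[0,1]); t=-(yaw-cur); t=(t+np.pi/2)%np.pi-np.pi/2
    print("shift",d,"turn",round(t,4),"q7",round(o['joint_positions'][6],3),"t",round(o['t'],2))
E
python3 - <<'E'
from h import *
for n in("scene","side"):
    im,cam=snap(n)
    print(n,"orange",[(b[0],b[1],onz(cam,*b[0],.013)) for b in blobs(mask(im,(10,110,120),(24,255,255)),15)])
    r=mask(im,(0,150,90),(8,255,255))|mask(im,(172,150,90),(180,255,255))
    print("red",[(b[0],b[1],b[2],onz(cam,*b[0],.01)) for b in blobs(r,4)])
    print("yellow",[(b[0],b[1],onz(cam,*b[0],.018)) for b in blobs(mask(im,(25,150,120),(33,255,255)),30)])
    print("blue",[(b[0],b[1],b[2],onz(cam,*b[0],.032)) for b in blobs(mask(im,(105,150,60),(125,255,255)),6)])
cv2.imwrite("pics/c.png",np.hstack([cv2.resize(cv2.imread("pics/scene0.png")[160:260,205:375],None,fx=4.5,fy=4.5,interpolation=2)]))
im,cam=snap("scene")
print("head far/near corners z.086", [onz(cam,u,v,.086) for u,v in((266,208),(345,188),(352,207),(271,229))])
E
```

```text
scene orange [(array([346.5, 189.6]), np.int32(91), array([0.5363, 0.2738])), (array([164.9, 227. ]), np.int32(28), array([ 0.5048, -0.2469])), (array([131.1, 231.3]), np.int32(30), array([ 0.4905, -0.334 ])), (array([162.1, 253.4]), np.int32(34), array([ 0.5885, -0.2669])), (array([128.3, 259.3]), np.int32(36), array([ 0.579 , -0.3501]))]
red [(array([393.6, 179.3]), np.int32(1304), array([367, 162,  55,  37], dtype=int32), array([0.5407, 0.4269])), (array([358.8, 179.3]), np.int32(77), array([356, 173,   7,  14], dtype=int32), array([0.5072, 0.328 ])), (array([246.5, 198.9]), np.int32(17), array([244, 197,   6,   4], dtype=int32), array([ 0.475 , -0.0112]))]
yellow [(array([427. , 214.7]), np.int32(572), array([0.6985, 0.4419]))]
blue [(array([229.7, 202.6]), np.int32(18), array([227, 201,   6,   4], dtype=int32), array([ 0.4927, -0.0631])), (array([312.6, 232.2]), np.int32(936), array([278, 219,  71,  28], dtype=int32), array([0.6626, 0.116 ]))]
side orange [(array([262.2, 176.4]), np.int32(34), array([0.5934, 0.351 ])), (array([251.9, 334.6]), np.int32(83), array([ 0.5028, -0.25 
[... 2045 characters left out ...]
type=int32), array([0.7302, 1.3668])), (array([270.8,  69.7]), np.int32(9), array([269,  68,   4,   4], dtype=int32), array([0.7538, 1.345 ])), (array([284.9,  86.1]), np.int32(43), array([277,  84,  16,   6], dtype=int32), array([0.7899, 1.0979])), (array([298.2, 218.1]), np.int32(312), array([290, 194,  17,  46], dtype=int32), array([0.6661, 0.0937])), (array([261.1, 219.5]), np.int32(322), array([256, 197,  12,  45], dtype=int32), array([0.5626, 0.1036])), (array([240.4, 265.6]), np.int32(20), array([239, 263,   4,   6], dtype=int32), array([ 0.4929, -0.0649]))]
head far/near corners z.086 [array([0.5886, 0.0131]), array([0.5894, 0.2355]), array([0.6569, 0.2244]), array([0.6577, 0.0041])]
```

View pics/c.png

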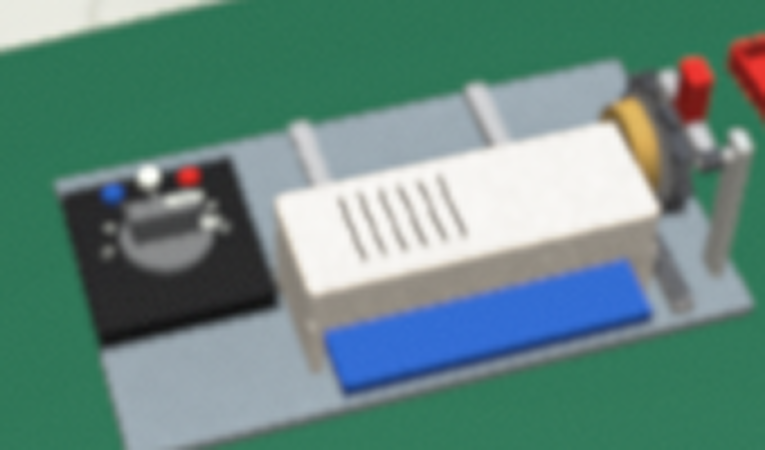

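The crop shows red, white and blue flags at (190,175), (148,177) and (112,193), the red handle at (695,90), and the knob bar lying along +y. I'll move the wrist camera over the tester.

```bash
python3 -c "
from h import *
go([.60,.15,.36],1.5708)"
```

```text
shift [-0.5446 -0.4318 -0.1287] turn -0.2487 q7 -0.034 t 0.3
```

```bash
python3 jog.py '[-0.04, -0.03, -0.03, 0, 0.085, -0.08, -0.06, -0.06, 0, 0.085, -0.12, -0.1, -0.1, -0.05, 0.085, -0.5446, -0.4318, -0.1287, -0.2487, 0.085, -0.5446, -0.4318, -0.1287, -0.2487, 0.085, -0.5446, -0.4318, -0.1287, -0.2487, 0.085, -0.5446, -0.4318, -0.1287, -0.2487, 0.085, -0.5446, -0.4318, -0.1287, -0.2487, 0.085, -0.5446, -0.4318, -0.1287, -0.2487, 0.085, -0.5446, -0.4318, -0.1287, -0.2487, 0.085, -0.5446, -0.4318, -0.1287, -0.2487, 0.085, -0.5446, -0.4318, -0.1287, -0.2487, 0.085, -0.5446, -0.4318, -0.1287, -0.2487, 0.085, -0.5446, -0.4318, -0.1287, -0.2487, 0.085, -0.5446, -0.4318, -0.1287, -0.2487, 0.085, -0.5446, -0.4318, -0.1287, -0.2487, 0.085, -0.5446, -0.4318, -0.1287, -0.2487, 0.085, -0.5446, -0.4318, -0.1287, -0.2487, 0.085]'; python3 - <<'E'
from h import *
im,cam=snap("wrist","w1"); print(bot.get_obs()['eef_pos'],bot.get_obs()['qd'])
r=mask(im,(0,150,60),(8,255,255))|mask(im,(172,150,60),(180,255,255))
print([(b[0],b[1],b[2],onz(cam,*b[0],.037),onz(cam,*b[0],.156)) for b in blobs(r,20)])
E
```

```text
t: 2.1
eef_pos: [0.5989, 0.1521, 0.3597]
eef_rot: [[-1.0, -0.003, -0.001], [-0.003, 1.0, 0.001], [0.001, 0.001, -1.0]]
wrist_force: [0.2, -0.3, 0.3]
opening: 0.085
grip_force: 0.0
[0.5989 0.1522 0.3598] [-0.0037 -0.002   0.0029 -0.0028  0.0035 -0.0013  0.0018]
[(array([487.2, 108.3]), np.int32(9226), array([430,  64, 118,  90], dtype=int32), array([0.5348, 0.4138]), array([0.5324, 0.3464])), (array([140.2,  72.7]), np.int32(92), array([135,  68,  12,  10], dtype=int32), array([ 0.494 , -0.0167]), array([0.502 , 0.0262])), (array([374.6, 190.4]), np.int32(456), array([364, 178,  22,  26], dtype=int32), array([0.6411, 0.281 ]), array([0.6114, 0.2477]))]
```

View pics/w1.png

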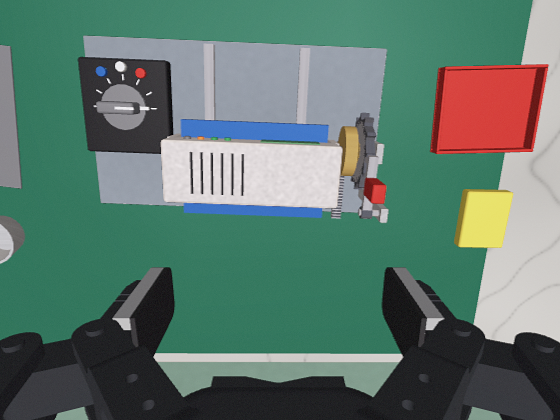

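The wrist view shows the whole tester: base plate corners (83,36) and (386,50), panel (79-171, 57-152), knob at (124,107) with its pointer to +y, red flag (140,73), head top, pawl handle (374,190), tray and sponge.

```bash
python3 - <<'E'
from h import *
im,cam=snap("wrist"); g=cv2.cvtColor(np.ascontiguousarray(im),cv2.COLOR_RGB2GRAY)
P=[("baseFL",83,36,.01,(-.095,-.22)),("baseFR",386,50,.01,(-.095,.165)),("baseBL",101,202,.01,(.125,-.22)),("panFL",79,57,.03,(-.068,-.22)),("panFR",170,61,.03,(-.068,-.11)),("panBL",89,150,.03,(.048,-.22)),("panBR",172,153,.03,(.048,-.11))]
A=[];B=[]
for n,u,v,z,t in P:
    q=cv2.cornerSubPix(g,np.array([[[u,v]]],np.float32),(4,4),(-1,-1),(3,30,.01))[0,0]
    w=onz(cam,*q,z); A.append(t);B.append(w); print(n,q,w)
A=np.array(A);B=np.array(B)
a=A-A.mean(0);b=B-B.mean(0); U,S,V=np.linalg.svd(a.T@b); R=(V.T@U.T); th=np.arctan2(R[1,0],R[0,0]); t=B.mean(0)-R@A.mean(0)
print("yaw",th,"t",t,"resid mm",(B-(A@R.T+t))*1e3)
for u,v in((163,206),(338,209),(165,138),(342,147)):
    q=cv2.cornerSubPix(g,np.array([[[u,v]]],np.float32),(4,4),(-1,-1),(3,30,.01))[0,0]
    w=onz(cam,*q,.086); print("head",q,w,R.T@(w-t))
r=mask(im,(0,150,60),(8,255,255))|mask(im,(172,150,60),(180,255,255))
f=onz(cam,140.2,72.7,.035); print("flag",f,R.T@(f-t))
for n,z,lo,hi in(("white",.035,(0,0,200),(180,40,255)),("blue",.035,(105,150,60),(125,255,255))):
    print(n,[(x[0],onz(cam,*x[0],z),R.T@(onz(cam,*x[0],z)-t)) for x in blobs(mask(im,lo,hi)[:90,:175],25)])
c=onz(cam,124,107,.0365); print("knob",c,R.T@(c-t))
k=im[160:230,340:400]; cv2.imwrite("pics/k.png",cv2.resize(np.hstack([k,im[60:130,95:175]])[:,:,::-1],None,fx=5.5,fy=5.5,interpolation=2))
E
```

```text
baseFL [82.6128 35.4324] [ 0.4485 -0.0939]
baseFR [386.67  49.08] [0.4632 0.2892]
baseBL [100.6276 202.3107] [ 0.6663 -0.1015]
panFL [77.3929 57.0876] [ 0.4759 -0.0941]
panFR [169.2426  61.8409] [0.481  0.0178]
panBL [ 87.5737 149.708 ] [ 0.5888 -0.0984]
panBR [172. 153.] [0.5928 0.0121]
yaw -0.03931228954585569 t [0.5512 0.123 ] resid mm [[ 0.9367 -0.8676]
 [ 0.4964 -2.4689]
 [-1.081   0.1799]
 [ 1.2979  0.0571]
 [ 2.0682  2.0268]
 [-1.7084  0.2354]
 [-2.0099  0.8372]]
head [166.5228 203.4616] [0.6458 0.0169] [ 0.0987 -0.1023]
head [338. 209.] [0.6523 0.2247] [0.097  0.1056]
head [165. 138.] [0.5676 0.0219] [ 0.0204 -0.1004]
head [343.2975 149.6918] [0.5804 0.2272] [0.0251 0.1053]
flag [ 0.4939 -0.0174] [-0.0517 -0.1425]
white [(array([119.4,  65.9]), array([ 0.4862, -0.0419]), array([-0.0584, -0.1673]))]
blue [(array([101.1,  70.8]), array([ 0.4919, -0.0649]), array([-0.0519, -0.1902]))]
knob [ 0.5344 -0.0414] [-0.0103 -0.165 ]
```

View pics/k.png

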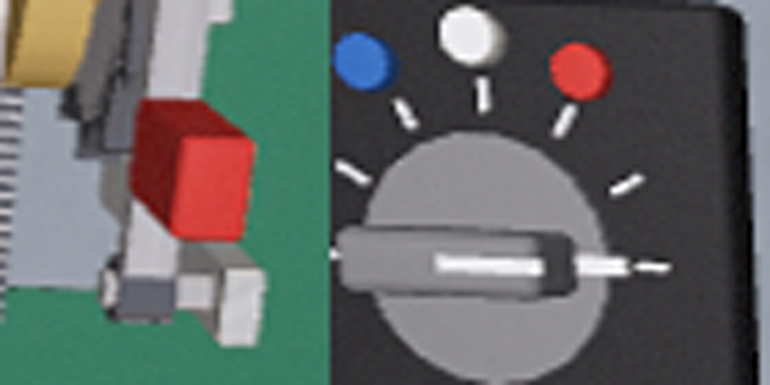

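The crop shows the handle's top face centred near pixel (379,194) of the wrist picture. The selector pointer is at 0 and the red flag at the 1.047 detent. Next I hover over the handle.

```bash
python3 -c "
from h import *
go([.616,.252,.27],1.5315)"
```

```text
shift [-0.0174  0.0997  0.0899] turn 0.0426 q7 1.325 t 2.2
```

```bash
python3 jog.py '[-0.0174, 0.0997, 0.0899, 0.0426, 0.03, -0.0174, 0.0997, 0.0899, 0.0426, 0.03, -0.0174, 0.0997, 0.0899, 0.0426, 0.03, -0.0174, 0.0997, 0.0899, 0.0426, 0.03, -0.0174, 0.0997, 0.0899, 0.0426, 0.03, -0.0174, 0.0997, 0.0899, 0.0426, 0.03]'; python3 - <<'E'
from h import *
im,cam=snap("wrist","w2")
r=mask(im,(0,150,60),(8,255,255))|mask(im,(172,150,60),(180,255,255))
bl=blobs(r,100);print([(b[0],b[1],b[2]) for b in bl])
b=min(bl,key=lambda b:abs(b[0][0]-278)); x,y,w,h=b[2]
V=hsv(im)[y:y+h,x:x+w,2]; print(np.unique((V[r[y:y+h,x:x+w]>0]//12)*12,return_counts=True))
cv2.imwrite("pics/k2.png",cv2.resize(im[60:360,130:430,::-1],None,fx=1.9,fy=1.9,interpolation=2))
E
```

```text
t: 2.8
eef_pos: [0.618, 0.2489, 0.2712]
eef_rot: [[-0.999, 0.043, 0.002], [0.043, 0.999, -0.0], [-0.002, -0.0, -1.0]]
wrist_force: [0.3, -0.8, 0.2]
opening: 0.03
grip_force: 0.0
[(array([445. ,  81.3]), np.int32(14453), array([379,  22, 138, 120], dtype=int32)), (array([ 5. , 58.4]), np.int32(135), array([ 0, 52, 12, 13], dtype=int32)), (array([283.4, 193.6]), np.int32(584), array([275, 177,  18,  34], dtype=int32))]
(array([ 96, 108, 120, 132, 144, 156, 168, 180, 192, 204, 216], dtype=uint8), array([  1,   8, 121,  14,   1,   2,  38,  16,  35, 296,  52]))
```

View pics/k2.png

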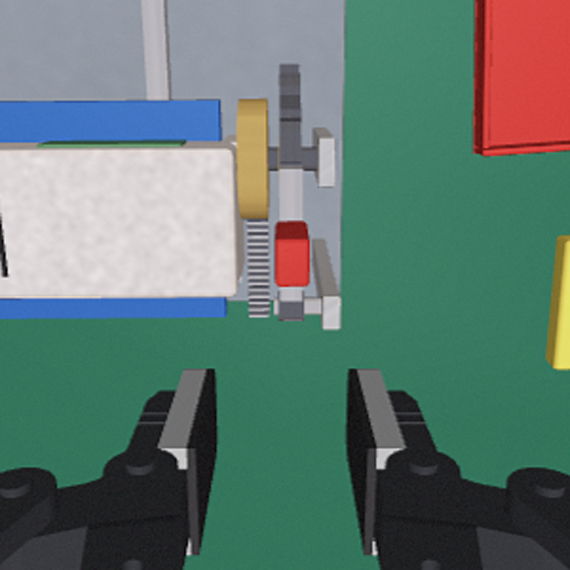

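The handle is centred at crop (292,255), with the gear rack to its left, the post to its right, and the axle post nearer the robot.

```bash
python3 - <<'E'
from h import *
im,cam=snap("wrist")
r=mask(im,(0,150,185),(8,255,255))|mask(im,(172,150,185),(180,255,255)); r[:160]=0
b=[b for b in blobs(r,100) if 260<b[0][0]<310]; print(b)
x,y,w,h=b[0][2]; p=onz(cam,x+w/2-.5,y+h/2-.5,.156); print("top",p, onz(cam,x-.5,y,.156),onz(cam,x+w-.5,y+h,.156))
go([p[0],p[1],.121],1.5315)
E
```

```text
[(array([284. , 197.4]), np.int32(407), array([276, 185,  17,  25], dtype=int32))]
top [0.6146 0.2522] [0.6052 0.2463] [0.625  0.2582]
shift [0.0042 0.0036 0.1506] turn -0.0054 q7 1.164 t 2.9
```

```bash
python3 jog.py '[0.002, 0.002, 0.04, 0, 0.03, 0.002, 0.002, 0.08, 0, 0.03, 0.002, 0.002, 0.1, 0, 0.03, 0.002, 0.002, 0.1, 0, 0.03, 0.002, 0.002, 0.1, 0, 0.03]'; python3 -c "
from h import *
go([.6146,.2522,.121],1.5315)"
```

```text
t: 3.4
eef_pos: [0.6165, 0.2512, 0.1713]
eef_rot: [[-0.999, 0.044, 0.002], [0.044, 0.999, 0.0], [-0.002, 0.0, -1.0]]
wrist_force: [0.2, 0.7, -0.1]
opening: 0.0301
grip_force: 0.0
shift [0.0021 0.0009 0.0503] turn -0.0047 q7 1.179 t 3.4
```

```bash
python3 jog.py '[0.002, 0.001, 0.03, 0, 0.03, 0.002, 0.001, 0.05, 0, 0.03, 0.002, 0.001, 0.05, 0, 0.03, 0.002, 0.001, 0.05, 0, 0.03, 0.002, 0.001, 0.05, 0, 0.0, 0.002, 0.001, 0.05, 0, 0.0, 0.002, 0.001, 0.05, 0, 0.0, 0.002, 0.001, 0.05, 0, 0.0, 0.002, 0.001, 0.05, 0, 0.0]'
```

```text
t: 4.3
eef_pos: [0.6154, 0.2533, 0.1226]
eef_rot: [[-0.999, 0.042, 0.004], [0.042, 0.999, 0.001], [-0.004, 0.001, -1.0]]
wrist_force: [0.0, -0.3, 6.1]
opening: 0.0132
grip_force: 58.7
```

```bash
python3 jog.py '[-0.0025, 0, -0.003, 0, 0, -0.0058, 0, -0.0058, 0, 0, -0.009, 0, -0.0083, 0, 0, -0.0127, 0, -0.0104, 0, 0, -0.0127, 0, -0.0104, 0, 0, -0.0127, 0, -0.0104, 0, 0, -0.0127, 0, -0.0104, 0, 0, -0.0127, 0, -0.0104, 0, 0, -0.0127, 0, -0.0104, 0, 0, -0.0127, 0, -0.0104, 0, 0, -0.0127, 0, -0.0104, 0, 0, -0.0127, 0, -0.0104, 0, 0, -0.0127, 0, -0.0104, 0, 0, -0.0127, 0, -0.0104, 0, 0, -0.0127, 0, -0.0104, 0, 0, -0.0127, 0, -0.0104, 0, 0, -0.0127, 0, -0.0104, 0, 0, -0.0127, 0, -0.0104, 0, 0, -0.0127, 0, -0.0104, 0, 0, -0.0127, 0, -0.0104, 0, 0]'
for i in 1 2; do python3 jog.py '[0, 0, 0, 0, 0, 0, 0, 0, 0, 0, 0, 0, 0, 0, 0, 0, 0, 0, 0, 0, 0, 0, 0, 0, 0, 0, 0, 0, 0, 0, 0, 0, 0, 0, 0, 0, 0, 0, 0, 0, 0, 0, 0, 0, 0, 0, 0, 0, 0, 0, 0, 0, 0, 0, 0, 0, 0, 0, 0, 0, 0, 0, 0, 0, 0, 0, 0, 0, 0, 0, 0, 0, 0, 0, 0, 0, 0, 0, 0, 0, 0, 0, 0, 0, 0, 0, 0, 0, 0, 0, 0, 0, 0, 0, 0, 0, 0, 0, 0, 0]'; done; python3 -c "
from h import *
snap('wrist','w3')"
```

```text
t: 6.3
eef_pos: [0.6199, 0.253, 0.1277]
eef_rot: [[-0.999, 0.041, -0.013], [0.041, 0.999, -0.002], [0.013, -0.003, -1.0]]
wrist_force: [-5.9, 3.3, -12.4]
opening: 0.0135
grip_force: 58.5
t: 8.3
eef_pos: [0.6199, 0.2529, 0.1277]
eef_rot: [[-0.999, 0.041, -0.013], [0.041, 0.999, -0.002], [0.013, -0.003, -1.0]]
wrist_force: [-6.2, 2.2, -11.4]
opening: 0.013
grip_force: 58.5
t: 10.3
eef_pos: [0.6216, 0.2529, 0.129]
eef_rot: [[-0.999, 0.041, -0.01], [0.041, 0.999, -0.001], [0.01, -0.002, -1.0]]
wrist_force: [-6.6, 2.3, -7.9]
opening: 0.0131
grip_force: 62.6
```

View pics/w3.png

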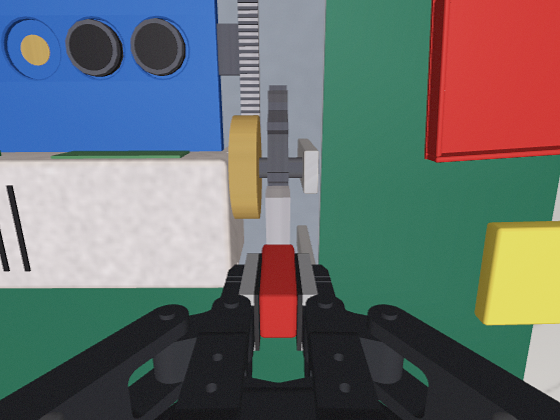

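The carriage is out. Pockets 4 and 3 hold black cells (158,46) and (94,47), and pocket 2 (34,49) is empty. I check that it is fully out.

```bash
python3 - <<'E'
from h import *
im,cam=snap("wrist")
p=onz(cam,158,46,.037);q=onz(cam,94,47,.037);print(p,q,cam[0])
t=np.array([.5512,.123]);c,s=np.cos(-.0393),np.sin(-.0393);R=np.array([[c,-s],[s,c]]);print(R.T@(p-t),R.T@(q-t))
b=max(blobs(mask(im,(105,150,60),(125,255,255)),500),key=lambda b:b[1]);print(b)
E
python3 jog.py '[0, 0, 0, 0, 0, 0, 0, 0, 0, 0, 0, 0, 0, 0, 0, 0, 0, 0, 0, 0, 0, 0, 0, 0, 0, 0, 0, 0, 0, 0, 0, 0, 0, 0, 0, 0, 0, 0, 0, 0, 0, 0, 0, 0, 0, 0, 0, 0, 0, 0]'
python3 - <<'E'
from h import *
im,cam=snap("wrist")
print(max(blobs(mask(im,(105,150,60),(125,255,255)),500),key=lambda b:b[1]))
E
```

```text
[0.513  0.1836] [0.5119 0.1448] [0.5492 0.2551 0.272 ]
[-0.0406  0.0591] [-0.0401  0.0202]
(array([108.3,  81.6]), np.int32(27388), array([  0,   0, 224, 152], dtype=int32))
t: 11.4
eef_pos: [0.6216, 0.2529, 0.129]
eef_rot: [[-0.999, 0.041, -0.01], [0.041, 0.999, -0.001], [0.01, -0.002, -1.0]]
wrist_force: [-5.9, 1.6, -8.1]
opening: 0.0131
grip_force: 62.6
(array([108.3,  81.6]), np.int32(27394), array([  0,   0, 224, 152], dtype=int32))
```

```bash
python3 jog.py '[0.0037, 0, 0.0021, 0, 0, 0.0069, 0, 0.0046, 0, 0, 0.0102, 0, 0.0074, 0, 0, 0.0127, 0, 0.0104, 0, 0, 0.0127, 0, 0.0104, 0, 0, 0.0127, 0, 0.0104, 0, 0, 0.0127, 0, 0.0104, 0, 0.03, 0.0127, 0, 0.0104, 0, 0.03, 0.0127, 0, 0.0104, 0, 0.03, 0.0127, 0, 0.0104, 0, 0.03, 0.0127, 0, -0.03, 0, 0.03, 0.0127, 0, -0.08, 0, 0.03, 0.0127, 0, -0.13, 0, 0.03, 0.0127, 0, -0.13, 0, 0.03, 0.0127, 0, -0.13, 0, 0.03]'; python3 - <<'E'
from h import *
im,cam=snap("wrist","w4")
r=mask(im,(0,150,185),(8,255,255))|mask(im,(172,150,185),(180,255,255)); r[:150]=0
for b in blobs(r,60):
    x,y,w,h=b[2];print(b,onz(cam,x+w/2-.5,y+h/2-.5,.156))
go([.53,.10,.33],1.5315)
E
```

```text
t: 12.95
eef_pos: [0.6144, 0.2532, 0.262]
eef_rot: [[-0.999, 0.043, 0.003], [0.043, 0.999, 0.001], [-0.003, 0.001, -1.0]]
wrist_force: [0.7, 0.6, -0.4]
opening: 0.03
grip_force: 0.0
(array([277.9, 206. ]), np.int32(427), array([269, 194,  18,  25], dtype=int32)) [0.6148 0.252 ]
shift [ 0.0766 -0.1562 -0.0699] turn -0.0033 q7 1.16 t 13.0
```

The handle's top is back where it was, so the pawl is down. Now I look at the carriage.

```bash
python3 jog.py '[0.0766, -0.1562, -0.0699, 0, 0.06, 0.0766, -0.1562, -0.0699, 0, 0.06, 0.0766, -0.1562, -0.0699, 0, 0.06, 0.0766, -0.1562, -0.0699, 0, 0.06, 0.0766, -0.1562, -0.0699, 0, 0.06, 0.0766, -0.1562, -0.0699, 0, 0.06, 0.0766, -0.1562, -0.0699, 0, 0.06]'; python3 -c "
from h import *
snap('wrist','w5')"
```

```text
t: 13.7
eef_pos: [0.53, 0.1015, 0.3288]
eef_rot: [[-0.999, 0.041, -0.003], [0.041, 0.999, -0.0], [0.003, -0.0, -1.0]]
wrist_force: [0.5, 1.2, -0.2]
opening: 0.0604
grip_force: 0.0
```

View pics/w5.png

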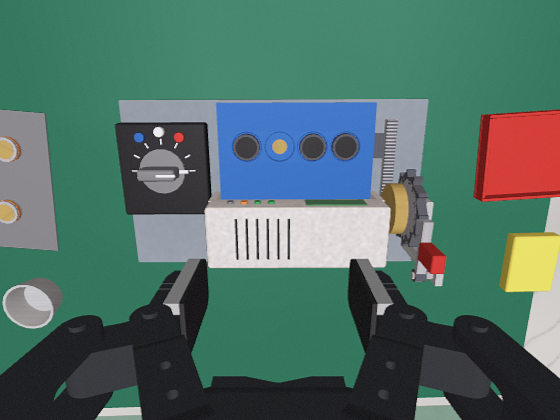

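Spent cells sit in pockets 1, 3 and 4, at (246,147), (312,147) and (345,147). Pocket 2 (280,147) is empty. Next I measure the pockets.

```bash
cat >> h.py <<'E'
TH=-.0393
def T2(p):  # tester vector -> world
    c,s=np.cos(TH),np.sin(TH); return np.array([c*p[0]-s*p[1],s*p[0]+c*p[1]])
def circ(im,uv,rad,lo,hi,amin=100):
    mk=mask(im,lo,hi); k=np.zeros_like(mk); cv2.circle(k,tuple(int(round(a)) for a in uv),int(rad),255,-1)
    cs,_=cv2.findContours(mk&k,cv2.RETR_EXTERNAL,cv2.CHAIN_APPROX_NONE)
    c=max(cs,key=cv2.contourArea); return cv2.fitEllipse(cv2.convexHull(c))
E
python3 - <<'E'
from h import *
im,cam=snap("wrist")
for uv in((246,147),(312,147),(345,147)):
    e=circ(im,uv,17,(0,0,0),(180,255,75)); print(e[0],e[1],onz(cam,*e[0],.036))
e=circ(im,(280,147),10,(12,80,90),(30,255,255));print(e,onz(cam,*e[0],.028))
r=mask(im,(0,150,60),(8,255,255))|mask(im,(172,150,60),(180,255,255))
for b in blobs(r,30): print(b)
print("tray corners z.022",onz(cam,483,112,.022),onz(cam,476,199,.022))
E
```

```text
(245.59095764160156, 146.96685791015625) (20.211414337158203, 21.21170425415039) [0.5092 0.0624]
(312.2568054199219, 146.8647918701172) (20.25223159790039, 21.021228790283203) [0.5123 0.143 ]
(345.07037353515625, 146.47268676757812) (20.381391525268555, 21.31052589416504) [0.5134 0.1826]
((279.0844421386719, 146.020263671875), (12.952957153320312, 13.918999671936035), 8.074440002441406) [0.5106 0.1029]
(array([518.4, 155.9]), np.int32(7146), array([474, 110,  86,  92], dtype=int32))
(array([178.6, 136.6]), np.int32(87), array([174, 132,  11,  10], dtype=int32))
(array([431.3, 257.9]), np.int32(631), array([418, 243,  28,  31], dtype=int32))
tray corners z.022 [0.4804 0.3518] [0.5902 0.3561]
```

```bash
python3 -c "
from h import *
p=np.array([.5123,.1430])+T2((-.0052,-.003)); print(p)
go([p[0],p[1],.12],TH+2.094)"
```

```text
[0.507  0.1402]
shift [0.0243 0.0376 0.209 ] turn -0.524 q7 1.326 t 13.8
```

```bash
python3 jog.py '[0.0243, 0.0376, 0.15, -0.524, 0.04, 0.0243, 0.0376, 0.15, -0.524, 0.04, 0.0243, 0.0376, 0.15, -0.524, 0.04, 0.0243, 0.0376, 0.15, -0.524, 0.04, 0.0243, 0.0376, 0.15, -0.524, 0.04, 0.0243, 0.0376, 0.15, -0.524, 0.04, 0.0243, 0.0376, 0.15, -0.524, 0.04]'; python3 - <<'E'
from h import *
im,cam=snap("wrist","w6"); p=[.5123,.1430]
uv=proj(cam,[*p,.038]); e=circ(im,uv,24,(0,0,0),(180,255,75)); print(uv,e,onz(cam,*e[0],.038))
p=onz(cam,*e[0],.038)+T2((-.0052,-.003)); print(p); go([*p,.08],TH+2.094)
E
```

```text
t: 14.5
eef_pos: [0.5091, 0.1391, 0.1814]
eef_rot: [[-0.887, -0.462, 0.003], [-0.462, 0.887, 0.001], [-0.003, -0.001, -1.0]]
wrist_force: [0.2, 0.7, 0.1]
opening: 0.0398
grip_force: 0.0
[281.0816 198.3901] ((280.9993591308594, 197.91787719726562), (29.817773818969727, 30.425264358520508), 93.826416015625) [0.512  0.1428]
[0.5067 0.14  ]
shift [0.002  0.0021 0.1015] turn -0.0038 q7 1.739 t 14.55
```

View pics/w6.png

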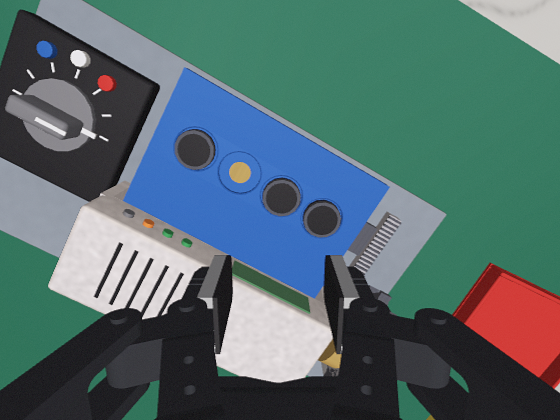

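The view confirms the heading: the right finger will come down on the robot side of cell 4 (322,217), and the left one in the gap by empty pocket 2.

```bash
python3 jog.py '[0.002, 0.002, 0.05, 0, 0.04, 0.002, 0.002, 0.1, 0, 0.04, 0.002, 0.002, 0.1, 0, 0.04, 0.002, 0.002, 0.1, 0, 0.04]'; python3 -c "
from h import *
go([.5067,.14,.03],TH+2.094)"
```

```text
t: 14.95
eef_pos: [0.5053, 0.1394, 0.0809]
eef_rot: [[-0.887, -0.462, -0.001], [-0.462, 0.887, -0.001], [0.001, -0.0, -1.0]]
wrist_force: [0.7, 0.0, 0.8]
opening: 0.0398
grip_force: 0.0
shift [-0.0015 -0.0001  0.0509] turn -0.0032 q7 1.748 t 14.95
```

```bash
python3 jog.py '[-0.001, 0, 0.03, 0, 0.04, -0.001, 0, 0.04, 0, 0.04, -0.001, 0, 0.046, 0, 0.04, -0.001, 0, 0.049, 0, 0.04, -0.001, 0, 0.049, 0, 0.04]'; python3 jog.py '[0, 0, 0, 0, 0, 0, 0, 0, 0, 0, 0, 0, 0, 0, 0, 0, 0, 0, 0, 0]'
```

```text
t: 15.45
eef_pos: [0.5065, 0.1402, 0.0324]
eef_rot: [[-0.886, -0.463, 0.002], [-0.463, 0.886, 0.001], [-0.002, -0.0, -1.0]]
wrist_force: [0.6, -0.5, 0.5]
opening: 0.0401
grip_force: 0.0
t: 15.85
eef_pos: [0.5064, 0.1402, 0.0328]
eef_rot: [[-0.886, -0.463, 0.001], [-0.463, 0.886, 0.0], [-0.001, -0.0, -1.0]]
wrist_force: [-1.0, 0.0, 7.2]
opening: 0.0276
grip_force: 58.6
```

```bash
python3 jog.py '[0, 0, -0.02, 0, 0, 0, 0, -0.05, 0, 0, 0, 0, -0.09, 0, 0, 0, 0, -0.09, 0, 0]'; python3 -c "
from h import *
im,cam=snap('wrist'); cv2.imwrite('pics/w7.png',cv2.resize(im[100:400,130:430,::-1],None,fx=1.8,fy=1.8))"
```

```text
t: 16.25
eef_pos: [0.5093, 0.141, 0.1262]
eef_rot: [[-0.887, -0.463, 0.01], [-0.463, 0.887, 0.003], [-0.01, -0.001, -1.0]]
wrist_force: [-0.4, 1.2, -0.4]
opening: 0.0278
grip_force: 59.2
```

View pics/w7.png

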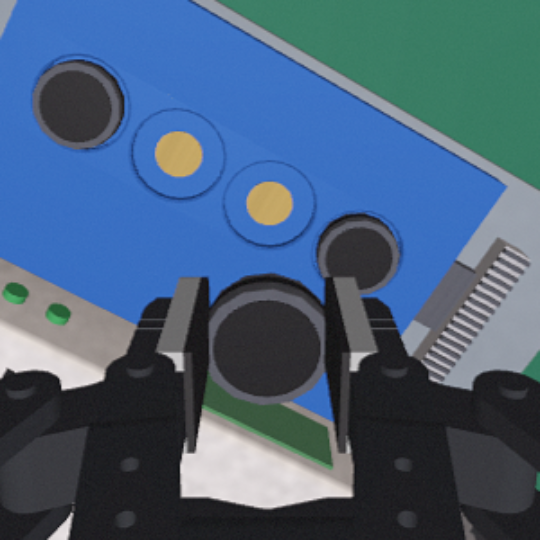

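The spent cell is held flat between the pads, and pocket 3 is empty. Now to the tray.

```bash
python3 -c "
from h import *
go([.511,.395,.2]); go([.511,.395,.03])"
```

```text
shift [-0.1209  0.224  -0.0751] turn 0 q7 1.745 t 16.3
shift [-0.1198  0.2241  0.0949] turn 0 q7 1.745 t 16.3
```

```bash
python3 jog.py '[0, 0, -0.04, 0, 0, -0.03, 0.05, -0.07, 0, 0, -0.12, 0.224, -0.07, 0, 0, -0.12, 0.224, -0.07, 0, 0, -0.12, 0.224, -0.07, 0, 0, -0.12, 0.224, -0.07, 0, 0, -0.12, 0.224, -0.07, 0, 0, -0.12, 0.224, -0.03, 0, 0, -0.12, 0.224, 0.02, 0, 0, -0.12, 0.224, 0.06, 0, 0, -0.12, 0.224, 0.093, 0, 0, -0.12, 0.224, 0.093, 0, 0]'; python3 -c "
from h import *
go([.511,.395,.03])"
```

```text
t: 17.5
eef_pos: [0.5052, 0.391, 0.0231]
eef_rot: [[-0.886, -0.463, -0.008], [-0.463, 0.886, -0.007], [0.01, -0.003, -1.0]]
wrist_force: [-0.6, -0.0, 0.7]
opening: 0.0276
grip_force: 59.3
shift [-0.0069  0.0009 -0.007 ] turn 0 q7 1.375 t 17.5
```

```bash
python3 jog.py '[0, 0, 0, 0, 0.045, 0, 0, 0, 0, 0.045, 0, 0, 0, 0, 0.045, 0, 0, -0.04, 0, 0.045, 0, 0, -0.09, 0, 0.045, 0, 0, -0.14, 0, 0.045, 0, 0, -0.17, 0, 0.045, 0, 0, -0.17, 0, 0.045]'; python3 -c "
from h import *
snap('wrist','w8'); go([.508,.180,.17])"
```

```text
t: 18.3
eef_pos: [0.5119, 0.3968, 0.2061]
eef_rot: [[-0.886, -0.463, 0.01], [-0.463, 0.886, 0.009], [-0.013, 0.003, -1.0]]
wrist_force: [-0.8, 0.9, -0.4]
opening: 0.0452
grip_force: 0.0
shift [ 0.1021 -0.1901  0.0319] turn 0 q7 1.364 t 18.35
```

View pics/w8.png

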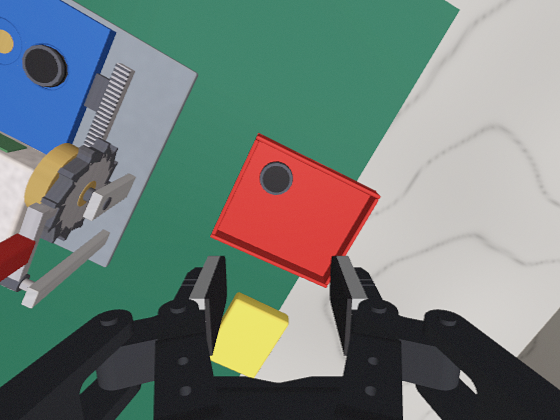

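The tray shows the spent cell at (276,178), flat inside it. On to pocket 4.

```bash
python3 jog.py '[0.1021, -0.1901, 0, 0, 0.04, 0.1021, -0.1901, 0, 0, 0.04, 0.1021, -0.1901, 0, 0, 0.04, 0.1021, -0.1901, 0, 0, 0.04, 0.1021, -0.1901, 0.03, 0, 0.04, 0.1021, -0.1901, 0.03, 0, 0.04, 0.1021, -0.1901, 0.03, 0, 0.04, 0.1021, -0.1901, 0.03, 0, 0.04]'; python3 - <<'E'
from h import *
im,cam=snap("wrist"); p=[.5134,.1826]
uv=proj(cam,[*p,.038]); e=circ(im,uv,24,(0,0,0),(180,255,75)); print(uv,e,onz(cam,*e[0],.038))
p=onz(cam,*e[0],.038)+T2((-.0052,-.003)); print(p); go([*p,.08],TH+2.094)
E
```

```text
t: 19.15
eef_pos: [0.5064, 0.181, 0.169]
eef_rot: [[-0.885, -0.466, 0.001], [-0.466, 0.885, 0.002], [-0.002, 0.001, -1.0]]
wrist_force: [-0.4, 0.7, 0.5]
opening: 0.0401
grip_force: 0.0
[276.0372 205.4399] ((275.7397155761719, 204.91348266601562), (30.747867584228516, 31.868040084838867), 95.30687713623047) [0.5131 0.1822]
[0.5078 0.1794]
shift [-0.0001 -0.0022  0.0891] turn 0.0009 q7 1.678 t 19.2
```

```bash
python3 jog.py '[0, -0.002, 0.05, 0, 0.04, 0, -0.002, 0.09, 0, 0.04, 0, -0.002, 0.09, 0, 0.04, 0, -0.002, 0.09, 0, 0.04]'; python3 -c "
from h import *
go([.5078,.1794,.0325],TH+2.094)"
```

```text
t: 19.6
eef_pos: [0.5071, 0.178, 0.0788]
eef_rot: [[-0.886, -0.465, -0.0], [-0.465, 0.886, 0.0], [0.0, 0.0, -1.0]]
wrist_force: [0.8, -0.8, -0.1]
opening: 0.0398
grip_force: 0.0
shift [-0.0013  0.0009  0.0463] turn -0.0007 q7 1.694 t 19.6
```

```bash
python3 jog.py '[-0.001, 0.001, 0.03, 0, 0.04, -0.001, 0.001, 0.04, 0, 0.04, -0.001, 0.001, 0.046, 0, 0.04, -0.001, 0.001, 0.046, 0, 0.04]'; python3 jog.py '[0, 0, 0, 0, 0, 0, 0, 0, 0, 0, 0, 0, 0, 0, 0, 0, 0, 0, 0, 0, 0, 0, -0.02, 0, 0, 0, 0, -0.06, 0, 0, 0, 0, -0.11, 0, 0, 0, 0, -0.16, 0, 0, 0, 0, -0.17, 0, 0, 0, 0, -0.17, 0, 0]'; python3 -c "
from h import *
go([.556,.397,.19])"
```

```text
t: 20.0
eef_pos: [0.5078, 0.1783, 0.0331]
eef_rot: [[-0.886, -0.463, 0.001], [-0.463, 0.886, 0.0], [-0.001, -0.0, -1.0]]
wrist_force: [-0.7, -0.1, -0.2]
opening: 0.0398
grip_force: 0.0
t: 21.0
eef_pos: [0.509, 0.1784, 0.2054]
eef_rot: [[-0.887, -0.463, 0.006], [-0.463, 0.887, 0.003], [-0.006, -0.0, -1.0]]
wrist_force: [0.5, 0.5, -0.5]
opening: 0.0273
grip_force: 59.2
shift [-0.1427  0.172   0.0163] turn 0 q7 1.678 t 21.0
```

```bash
python3 jog.py '[-0.1427, 0.172, 0, 0, 0, -0.1427, 0.172, 0, 0, 0, -0.1427, 0.172, 0, 0, 0, -0.1427, 0.172, 0, 0, 0, -0.1427, 0.172, 0, 0, 0, -0.1427, 0.172, 0.04, 0, 0, -0.1427, 0.172, 0.09, 0, 0, -0.1427, 0.172, 0.13, 0, 0, -0.1427, 0.172, 0.168, 0, 0, -0.1427, 0.172, 0.168, 0, 0, -0.1427, 0.172, 0.168, 0, 0]'; python3 -c "
from h import *
go([.556,.397,.032])"
```

```text
t: 22.1
eef_pos: [0.5531, 0.3954, 0.0327]
eef_rot: [[-0.886, -0.463, -0.003], [-0.463, 0.886, -0.003], [0.004, -0.001, -1.0]]
wrist_force: [-0.3, -1.0, -0.2]
opening: 0.0268
grip_force: 59.2
shift [-0.0033  0.0001  0.0007] turn 0 q7 1.42 t 22.1
```

Release, then go over to pocket 1.

```bash
python3 jog.py '[0, 0, 0.004, 0, 0, 0, 0, 0.008, 0, 0.045, 0, 0, 0.008, 0, 0.045, 0, 0, 0.008, 0, 0.045, 0, 0, -0.04, 0, 0.045, 0, 0, -0.09, 0, 0.045, 0, 0, -0.14, 0, 0.045, 0, 0, -0.165, 0, 0.045, 0, 0, -0.165, 0, 0.045]'; python3 - <<'E'
from h import *
im,cam=snap("wrist","w9")
for b in blobs(mask(im,(0,0,0),(180,255,75)),150):
    w=onz(cam,*b[0],.014)
    if .45<w[0]<.62 and .34<w[1]<.5: print(b[0],b[1],w)
go([.504,.0596,.2],TH+2.094)
E
```

```text
t: 23.0
eef_pos: [0.5573, 0.3986, 0.2057]
eef_rot: [[-0.886, -0.463, 0.009], [-0.463, 0.886, 0.007], [-0.011, 0.002, -1.0]]
wrist_force: [1.1, -0.1, -0.0]
opening: 0.045
grip_force: 0.0
[297.  135.7] 599 [0.5136 0.3955]
[277.  183.3] 540 [0.5619 0.3999]
shift [ 0.2022 -0.2756  0.0012] turn -0.0027 q7 1.41 t 23.05
```

```bash
python3 jog.py '[0.2022, -0.2756, 0, 0, 0.04, 0.2022, -0.2756, 0, 0, 0.04, 0.2022, -0.2756, 0, 0, 0.04, 0.2022, -0.2756, 0, 0, 0.04, 0.2022, -0.2756, 0, 0, 0.04, 0.2022, -0.2756, 0, 0, 0.04, 0.2022, -0.2756, 0, 0, 0.04, 0.2022, -0.2756, 0.03, 0, 0.04, 0.2022, -0.2756, 0.03, 0, 0.04, 0.2022, -0.2756, 0.03, 0, 0.04]'; python3 - <<'E'
from h import *
im,cam=snap("wrist"); p=[.5092,.0624]
uv=proj(cam,[*p,.038]); e=circ(im,uv,24,(0,0,0),(180,255,75)); print(uv,e,onz(cam,*e[0],.038))
p=onz(cam,*e[0],.038)+T2((-.0052,-.003)); print(p); go([*p,.08],TH+2.094)
# empty pockets 2,3,4: gold spots z .028
for b in blobs(mask(im,(15,80,90),(30,255,255)),60): print(b[0],b[1],onz(cam,*b[0],.028))
E
```

```text
t: 24.05
eef_pos: [0.5016, 0.0592, 0.1685]
eef_rot: [[-0.886, -0.464, -0.003], [-0.464, 0.886, -0.0], [0.003, 0.001, -1.0]]
wrist_force: [0.1, -0.0, 0.1]
opening: 0.0396
grip_force: 0.0
[277.4876 208.0047] ((277.78094482421875, 207.770263671875), (30.519794464111328, 31.387479782104492), 84.96395874023438) [0.5089 0.0625]
[0.5036 0.0597]
shift [-0.001  -0.0007  0.0892] turn -0.0006 q7 1.904 t 24.1
[319.4 227.2] 317 [0.5105 0.1027]
[359.3 249.1] 299 [0.512  0.1428]
[397.6 270.2] 285 [0.5135 0.1827]
[417.4 412.6] 362 [0.6357 0.2855]
```

```bash
python3 jog.py '[-0.001, -0.001, 0.05, 0, 0.04, -0.001, -0.001, 0.089, 0, 0.04, -0.001, -0.001, 0.089, 0, 0.04, -0.001, -0.001, 0.089, 0, 0.04]'; python3 -c "
from h import *
go([.5036,.0597,.0325],TH+2.094)"
```

```text
t: 24.5
eef_pos: [0.5043, 0.0593, 0.0808]
eef_rot: [[-0.886, -0.465, -0.0], [-0.465, 0.886, 0.0], [0.0, 0.0, -1.0]]
wrist_force: [1.5, 0.3, 0.5]
opening: 0.0394
grip_force: 0.0
shift [0.0004 0.0007 0.0483] turn -0.0007 q7 1.922 t 24.5
```

```bash
python3 jog.py '[0, 0.001, 0.03, 0, 0.04, 0, 0.001, 0.04, 0, 0.04, 0, 0.001, 0.048, 0, 0.04, 0, 0.001, 0.048, 0, 0.04]'; python3 jog.py '[0, 0, 0, 0, 0, 0, 0, 0, 0, 0, 0, 0, 0, 0, 0, 0, 0, 0, 0, 0, 0, 0, -0.02, 0, 0, 0, 0, -0.06, 0, 0, 0, 0, -0.11, 0, 0, 0, 0, -0.16, 0, 0, 0, 0, -0.17, 0, 0, 0, 0, -0.17, 0, 0]'; python3 -c "
from h import *
go([.533,.447,.19])"
```

```text
t: 24.9
eef_pos: [0.5039, 0.0593, 0.0329]
eef_rot: [[-0.886, -0.463, 0.001], [-0.463, 0.886, 0.0], [-0.001, -0.0, -1.0]]
wrist_force: [-0.3, -0.3, 0.3]
opening: 0.0403
grip_force: 0.0
t: 25.9
eef_pos: [0.5051, 0.0593, 0.2051]
eef_rot: [[-0.886, -0.463, 0.006], [-0.463, 0.886, 0.001], [-0.006, -0.002, -1.0]]
wrist_force: [-0.8, -0.5, 0.6]
opening: 0.0272
grip_force: 59.1
shift [-0.2041  0.3308  0.0158] turn 0 q7 1.901 t 25.9
```

```bash
python3 jog.py '[-0.2041, 0.3308, 0, 0, 0, -0.2041, 0.3308, 0, 0, 0, -0.2041, 0.3308, 0, 0, 0, -0.2041, 0.3308, 0, 0, 0, -0.2041, 0.3308, 0, 0, 0, -0.2041, 0.3308, 0, 0, 0, -0.2041, 0.3308, 0, 0, 0, -0.2041, 0.3308, 0, 0, 0, -0.2041, 0.3308, 0, 0, 0, -0.2041, 0.3308, 0.05, 0, 0, -0.2041, 0.3308, 0.1, 0, 0, -0.2041, 0.3308, 0.14, 0, 0, -0.2041, 0.3308, 0.168, 0, 0, -0.2041, 0.3308, 0.168, 0, 0, -0.2041, 0.3308, 0.168, 0, 0]'; python3 -c "
from h import *
go([.533,.447,.028])"
```

```text
t: 27.4
eef_pos: [0.5307, 0.4453, 0.033]
eef_rot: [[-0.887, -0.462, -0.002], [-0.462, 0.887, -0.002], [0.003, -0.001, -1.0]]
wrist_force: [0.7, 0.8, 0.9]
opening: 0.027
grip_force: 59.2
shift [-0.0029  0.0004  0.005 ] turn 0 q7 1.341 t 27.4
```

```bash
python3 jog.py '[0, 0, 0.002, 0, 0, 0, 0, 0.004, 0, 0.045, 0, 0, 0.004, 0, 0.045, 0, 0, 0.004, 0, 0.045, 0, 0, -0.04, 0, 0.045, 0, 0, -0.09, 0, 0.045, 0, 0, -0.14, 0, 0.045, 0, 0, -0.165, 0, 0.045, 0, 0, -0.165, 0, 0.045]'; python3 - <<'E'
from h import *
im,cam=snap("wrist","w10")
for b in blobs(mask(im,(0,0,0),(180,255,75)),150):
    w=onz(cam,*b[0],.014)
    if .45<w[0]<.62 and .34<w[1]<.5: print(b[0],b[1],w)
go([.535,-.041,.2],TH)
E
```

```text
t: 28.3
eef_pos: [0.5341, 0.4491, 0.2057]
eef_rot: [[-0.886, -0.463, 0.008], [-0.463, 0.886, 0.008], [-0.011, 0.003, -1.0]]
wrist_force: [0.0, 0.6, 0.1]
opening: 0.0449
grip_force: 0.0
[236.2 132.5] 615 [0.5136 0.3953]
[218.7 180.6] 556 [0.562 0.4  ]
[276.6 182.6] 553 [0.5382 0.4499]
shift [ 0.2241 -0.4344  0.0007] turn -1.0502 q7 1.332 t 28.35
```

All three spent cells are in the tray. Now the selector, turning the other way round to stay within joint 7's range.

```bash
python3 jog.py '[0.2241, -0.4344, 0, 2.091, 0.045, 0.2241, -0.4344, 0, 2.091, 0.045, 0.2241, -0.4344, 0, 2.091, 0.045, 0.2241, -0.4344, 0, 2.091, 0.045, 0.2241, -0.4344, 0, 2.091, 0.045, 0.2241, -0.4344, 0, 2.091, 0.045, 0.2241, -0.4344, 0, 2.091, 0.045, 0.2241, -0.4344, 0, 2.091, 0.045, 0.2241, -0.4344, 0, 2.091, 0.045, 0.2241, -0.4344, 0, 2.091, 0.045, 0.2241, -0.4344, 0, 2.091, 0.045, 0.2241, -0.4344, 0, 2.091, 0.045, 0.2241, -0.4344, 0, 2.091, 0.045, 0.2241, -0.4344, 0, 2.091, 0.045, 0.2241, -0.4344, 0, 2.091, 0.045, 0.2241, -0.4344, 0, 2.091, 0.045, 0.2241, -0.4344, 0, 2.091, 0.045]'; python3 - <<'E'
from h import *
im,cam=snap("wrist","w11")
r=mask(im,(0,150,60),(8,255,255))|mask(im,(172,150,60),(180,255,255))
F={}
for n,mk in(("red",r),("blue",mask(im,(105,150,60),(125,255,255))),("white",mask(im,(0,0,190),(180,45,255)))):
    for b in blobs(mk,40):
        w=onz(cam,*b[0],.036)
        if .44<w[0]<.62 and -.11<w[1]<.02: print(n,b,w)
go([.535,-.041,.2],TH)
E
```

```text
t: 30.05
eef_pos: [0.5333, -0.0419, 0.199]
eef_rot: [[0.037, 0.999, -0.001], [0.999, -0.037, -0.0], [-0.0, -0.001, -1.0]]
wrist_force: [-0.3, 0.5, 0.1]
opening: 0.0451
grip_force: 0.0
red (array([231.8, 158.9]), np.int32(161), array([225, 152,  15,  15], dtype=int32)) [ 0.4939 -0.0173]
blue (array([233.9, 212. ]), np.int32(147), array([227, 205,  14,  15], dtype=int32)) [ 0.4923 -0.0649]
white (array([280. , 156.5]), np.int32(60), array([278, 151,   5,  12], dtype=int32)) [ 0.5352 -0.0167]
white (array([280.5, 180. ]), np.int32(108), array([279, 167,   4,  27], dtype=int32)) [ 0.5349 -0.0372]
white (array([225.1, 186.5]), np.int32(133), array([219, 181,  13,  12], dtype=int32)) [ 0.4863 -0.0412]
shift [ 0.001   0.0015 -0.0009] turn 0.0021 q7 0.417 t 30.1
```

```bash
python3 jog.py '[-0.0005, 0.001, 0.05, 0, 0.04, -0.0005, 0.001, 0.1, 0, 0.04, -0.0005, 0.001, 0.13, 0, 0.04, -0.0005, 0.001, 0.156, 0, 0.04, -0.0005, 0.001, 0.156, 0, 0.04, -0.0005, 0.001, 0.156, 0, 0.04]';  python3 -c "
from h import *
go([.5345,-.0427,.042],TH)"
```

```text
t: 30.7
eef_pos: [0.5348, -0.0429, 0.0436]
eef_rot: [[0.039, 0.999, -0.0], [0.999, -0.039, 0.0], [0.0, -0.0, -1.0]]
wrist_force: [0.4, -0.2, 0.3]
opening: 0.0399
grip_force: 0.0
shift [ 0.0002 -0.0004  0.0016] turn 0.0004 q7 0.625 t 30.7
```

```bash
python3 jog.py '[0, 0, 0, 0, 0, 0, 0, 0, 0, 0, 0, 0, 0, 0, 0, 0, 0, 0, 0, 0, 0, 0, 0, -0.15, 0, 0, 0, 0, -0.3, 0, 0, 0, 0, -0.45, 0, 0, 0, 0, -0.6, 0, 0, 0, 0, -0.75, 0, 0, 0, 0, -0.9, 0, 0, 0, 0, -1.06, 0, 0, 0, 0, -1.06, 0, 0, 0, 0, -1.06, 0, 0, 0, 0, -1.06, 0]'; python3 jog.py '[0, 0, 0, 0, 0.04, 0, 0, 0, 0, 0.04, 0, 0, 0, 0, 0.04, 0, 0, -0.05, 0, 0.04, 0, 0, -0.1, 0, 0.04, 0, 0, -0.16, 0, 0.04, 0, 0, -0.16, 0, 0.04, 0, 0, -0.16, 0, 0.04]'; python3 - <<'E'
from h import *
im,cam=snap("wrist","w12")
for b in blobs(mask(im,(0,0,190),(180,45,255)),25):
    w=onz(cam,*b[0],.037)
    if .44<w[0]<.62 and -.11<w[1]<.02: print(b[0],b[1],w,np.degrees(np.arctan2(*(w-[.5345,-.0427])))*-1, np.hypot(*(w-[.5345,-.0427])))
r=mask(im,(0,150,60),(8,255,255))|mask(im,(172,150,60),(180,255,255)); print([b[0] for b in blobs(r,60)])
E
```

```text
t: 32.1
eef_pos: [0.5358, -0.0423, 0.0451]
eef_rot: [[-0.851, 0.525, 0.003], [0.525, 0.851, 0.0], [-0.002, 0.002, -1.0]]
wrist_force: [-1.0, 0.7, 7.8]
opening: 0.0124
grip_force: 59.7
t: 32.9
eef_pos: [0.5361, -0.0426, 0.2054]
eef_rot: [[-0.853, 0.523, 0.005], [0.523, 0.853, 0.0], [-0.004, 0.003, -1.0]]
wrist_force: [-0.3, -0.3, -0.2]
opening: 0.0407
grip_force: 0.0
[249.7 135.1] 141 [ 0.4863 -0.0412] 88.16088453227876 0.048244864813754285
[277.5 153. ] 59 [ 0.5117 -0.0289] 58.80578074622127 0.026612769666237292
[277.5 176. ] 108 [ 0.529  -0.0395] 59.9516036583579 0.006304859210841095
[array([277.8, 127.6])]
```

The pointer mark, at (277.5,153) and (277.5,176), lines up with the red flag at (277.8,128). Now the fresh cells.

```bash
python3 -c "
from h import *
go([.50,-.25,.18],TH+1.0472)"
```

```text
shift [-0.0789 -0.1952  0.0235] turn 0.0132 q7 1.203 t 32.95
```

```bash
python3 jog.py '[-0.0789, -0.1952, 0.0235, 0.013, 0.042, -0.0789, -0.1952, 0.0235, 0.013, 0.042, -0.0789, -0.1952, 0.0235, 0.013, 0.042, -0.0789, -0.1952, 0.0235, 0.013, 0.042, -0.0789, -0.1952, 0.0235, 0.013, 0.042, -0.0789, -0.1952, 0.0235, 0.013, 0.042, -0.0789, -0.1952, 0.0235, 0.013, 0.042, -0.0789, -0.1952, 0.0235, 0.013, 0.042]'; cat >> h.py <<'E'
OFF=T2((-.0052,.003))
def fresh(cam,im,near=None):
    out=[]
    for b in blobs(mask(im,(10,90,100),(28,255,255)),60):
        w=onz(cam,*b[0],.013)
        if near is None or np.hypot(*(w-near))<.06: out.append((b[0],b[1],b[2],w))
    return out
E
python3 - <<'E'
from h import *
im,cam=snap("wrist","w13")
for b in fresh(cam,im): print(b)
E
```

```text
t: 33.75
eef_pos: [0.5004, -0.2474, 0.179]
eef_rot: [[-0.848, 0.53, -0.001], [0.53, 0.848, 0.002], [0.002, 0.001, -1.0]]
wrist_force: [0.4, 0.7, 0.1]
opening: 0.042
grip_force: 0.0
(array([278.7, 188.5]), np.int32(528), array([266, 176,  26,  26], dtype=int32), array([ 0.5019, -0.2488]))
(array([196.4, 212.6]), np.int32(66), array([176, 206,  32,  23], dtype=int32), array([ 0.4814, -0.3236]))
(array([188.8, 225. ]), np.int32(480), array([177, 213,  25,  25], dtype=int32), array([ 0.4874, -0.3364]))
(array([306.1, 257.3]), np.int32(62), array([291, 254,  32,  14], dtype=int32), array([ 0.5718, -0.2621]))
(array([307.5, 271.6]), np.int32(424), array([296, 261,  24,  22], dtype=int32), array([ 0.5853, -0.2686]))
(array([233.3, 306.4]), np.int32(211), array([226, 296,  15,  21], dtype=int32), array([ 0.579 , -0.3494]))
```

View pics/w13.png

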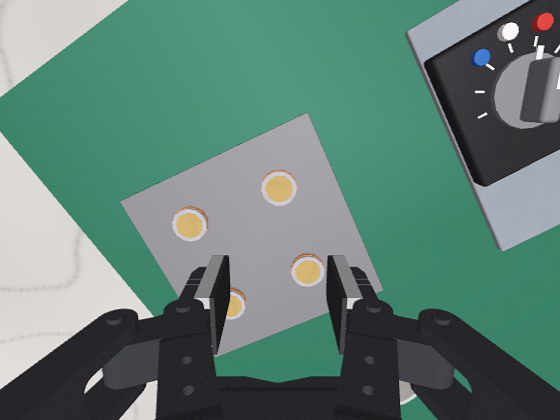

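The four cells are on the pad, the first at (279,188), all flat. I descend on it.

```bash
python3 -c "
from h import *
go([*(np.array([.5019,-.2488])+OFF),.05],TH+1.0472)"
```

```text
shift [ 0.004  -0.0005  0.1293] turn 0.0041 q7 1.602 t 33.8
```

```bash
python3 jog.py '[0.004, -0.0005, 0.05, 0.004, 0.042, 0.004, -0.0005, 0.1, 0.004, 0.042, 0.004, -0.0005, 0.129, 0.004, 0.042, 0.004, -0.0005, 0.129, 0.004, 0.042, 0.004, -0.0005, 0.129, 0.004, 0.042]'; python3 -c "
from h import *
go([*(np.array([.5019,-.2488])+OFF),.0085],TH+1.0472)"
```

```text
t: 34.3
eef_pos: [0.497, -0.2475, 0.0512]
eef_rot: [[-0.845, 0.535, -0.0], [0.535, 0.845, 0.001], [0.0, 0.0, -1.0]]
wrist_force: [0.2, -0.4, 0.1]
opening: 0.042
grip_force: 0.0
shift [0.0011 0.0015 0.0427] turn -0.002 q7 1.677 t 34.3
```

```bash
python3 jog.py '[0.001, 0.0015, 0.03, 0, 0.042, 0.001, 0.0015, 0.0427, 0, 0.042, 0.001, 0.0015, 0.0427, 0, 0.042, 0.001, 0.0015, 0.0427, 0, 0.042]'; python3 jog.py '[0, 0, 0, 0, 0, 0, 0, 0, 0, 0, 0, 0, 0, 0, 0, 0, 0, 0, 0, 0, 0, 0, -0.03, 0, 0, 0, 0, -0.08, 0, 0, 0, 0, -0.13, 0, 0, 0, 0, -0.15, 0, 0, 0, 0, -0.15, 0, 0]'; cat >> h.py <<'E'
def held(save=None):
    o=bot.get_obs(); im,cam=snap("wrist",save); R=np.array(o['eef_rot'])
    for b in blobs(mask(im,(10,90,100),(28,255,255)),200):
        w=onz(cam,*b[0],o['eef_pos'][2]+.005); r=R.T@(np.array([*w,o['eef_pos'][2]])-o['eef_pos'])
        if np.hypot(*r[:2])<.03: print("held",b[0],b[1],b[2],"tool xy",r[:2]); 
E
python3 -c "
from h import *
held('w14'); go([*(np.array([.509,.0625])+OFF),.1],TH+1.0472)"
```

```text
t: 34.7
eef_pos: [0.4971, -0.247, 0.0094]
eef_rot: [[-0.844, 0.537, 0.001], [0.537, 0.844, -0.001], [-0.002, 0.0, -1.0]]
wrist_force: [-0.7, 0.3, 0.4]
opening: 0.0417
grip_force: 0.0
t: 35.6
eef_pos: [0.4988, -0.2481, 0.1628]
eef_rot: [[-0.843, 0.537, 0.009], [0.537, 0.844, -0.003], [-0.009, 0.002, -1.0]]
wrist_force: [0.3, 0.2, 0.3]
opening: 0.0268
grip_force: 59.1
held [278.3 252.9] 244 [247 246  63  20] tool xy [ 0.012  -0.0012]
held [277.8 285.8] 2067 [251 262  54  49] tool xy [-0.0034 -0.0014]
shift [0.1628 0.2674 0.0602] turn -0.0038 q7 1.62 t 35.65
```

```bash
python3 jog.py '[0.1628, 0.2674, 0, 0, 0, 0.1628, 0.2674, 0, 0, 0, 0.1628, 0.2674, 0, 0, 0, 0.1628, 0.2674, 0, 0, 0, 0.1628, 0.2674, 0, 0, 0, 0.1628, 0.2674, 0, 0, 0, 0.1628, 0.2674, 0, 0, 0, 0.1628, 0.2674, 0, 0, 0, 0.1628, 0.2674, 0, 0, 0]'; python3 - <<'E'
from h import *
held()
im,cam=snap("wrist","w15")
for b in blobs(mask(im,(12,80,90),(30,255,255)),60): print(b[0],b[1],b[2],onz(cam,*b[0],.028))
go([*(np.array([.509,.0625])+OFF),.045],TH+1.0472)
E
```

```text
t: 36.55
eef_pos: [0.5018, 0.0649, 0.1575]
eef_rot: [[-0.843, 0.538, -0.002], [0.538, 0.843, -0.001], [0.001, -0.002, -1.0]]
wrist_force: [-0.1, 0.1, 0.1]
opening: 0.0271
grip_force: 59.1
held [277.5 252.9] 239 [247 246  63  20] tool xy [ 0.0119 -0.0015]
held [277.7 285.9] 2067 [251 262  54  49] tool xy [-0.0035 -0.0014]
[423.1 125.6] 448 [412 114  23  24] [0.5133 0.1829]
[542.6 156.4] 1387 [519 134  41  48] [0.583  0.2492]
[374.6 153. ] 420 [363 142  24  23] [0.5119 0.1429]
[328.1 179.3] 390 [318 169  22  22] [0.5104 0.1029]
[283.5 204.3] 368 [273 194  22  22] [0.5088 0.063 ]
[279.5 253.5] 187 [247 247  63  20] [0.5428 0.0375]
[277.6 285.8] 2077 [251 262  54  49] [0.567  0.0201]
shift [-0.0004  0.0029  0.1129] turn -0.0078 q7 1.045 t 36.65
```

```bash
python3 -c "
from h import *
go([.5046,.0657,.05],TH+1.0472)"; python3 jog.py '[-0.0005, 0.002, 0.05, -0.006, 0, -0.0005, 0.002, 0.1, -0.006, 0, -0.0005, 0.002, 0.107, -0.006, 0, -0.0005, 0.002, 0.107, -0.006, 0, -0.0005, 0.002, 0.107, -0.006, 0]';python3 -c "
from h import *
go([.5046,.0657,.0345],TH+1.0472)"
```

```text
shift [-0.001   0.0033  0.1079] turn -0.0078 q7 1.045 t 36.65
t: 37.15
eef_pos: [0.5052, 0.0666, 0.0528]
eef_rot: [[-0.846, 0.533, 0.002], [0.534, 0.846, -0.0], [-0.002, 0.001, -1.0]]
wrist_force: [-0.5, 0.0, 0.8]
opening: 0.0271
grip_force: 59.2
shift [ 0.0001 -0.0011  0.0183] turn 0.0002 q7 1.136 t 37.15
```

```bash
python3 jog.py '[0, -0.001, 0.005, 0, 0, 0, -0.001, 0.009, 0, 0, 0, -0.001, 0.012, 0, 0, 0, -0.001, 0.012, 0, 0]';python3 jog.py '[0, 0, 0.003, 0, 0, 0, 0, 0.005, 0, 0, 0, 0, 0.006, 0, 0, 0, 0, 0.006, 0, 0]';python3 -c "
from h import *
go([.5046,.0657,.0345],TH+1.0472)"
```

```text
t: 37.55
eef_pos: [0.5035, 0.0671, 0.0394]
eef_rot: [[-0.847, 0.531, 0.0], [0.531, 0.847, 0.0], [-0.0, 0.0, -1.0]]
wrist_force: [-1.1, 0.3, 0.6]
opening: 0.0272
grip_force: 59.2
t: 37.95
eef_pos: [0.504, 0.067, 0.0348]
eef_rot: [[-0.847, 0.532, 0.001], [0.532, 0.847, 0.001], [-0.0, 0.001, -1.0]]
wrist_force: [-3.5, -0.1, 18.0]
opening: 0.027
grip_force: 63.5
shift [-0.0012 -0.0008  0.0003] turn 0.0021 q7 1.148 t 37.95
```

```bash
python3 jog.py '[0, 0, -0.001, 0, 0.04, 0, 0, -0.001, 0, 0.04, 0, 0, -0.001, 0, 0.04, 0, 0, -0.03, 0, 0.04, 0, 0, -0.08, 0, 0.04, 0, 0, -0.125, 0, 0.04, 0, 0, -0.125, 0, 0.04, 0, 0, -0.125, 0, 0.04]'; python3 - <<'E'
from h import *
im,cam=snap("wrist","w16")
for b in blobs(mask(im,(12,80,90),(30,255,255)),60):
    w=onz(cam,*b[0],.038)
    if .48<w[0]<.54 : print(b[0],b[1],b[2],onz(cam,*b[0],.028),w)
cv2.imwrite('pics/w16c.png',cv2.resize(im[100:300,150:450,::-1],None,fx=2.6,fy=2.6))
go([*(np.array([.5853,-.2686])+OFF),.18],TH+1.0472)
E
```

```text
t: 38.75
eef_pos: [0.5039, 0.0672, 0.159]
eef_rot: [[-0.847, 0.531, 0.002], [0.531, 0.847, 0.001], [-0.001, 0.002, -1.0]]
wrist_force: [0.4, 0.4, 0.1]
opening: 0.04
grip_force: 0.0
[417.1 126.6] 441 [406 115  23  24] [0.5134 0.1829] [0.5107 0.18  ]
[368.8 153.5] 413 [358 143  23  23] [0.512  0.1428] [0.5094 0.1415]
[322.5 179.2] 383 [312 169  22  22] [0.5105 0.1029] [0.508 0.103]
[277.3 205.6] 708 [263 191  30  30] [0.5099 0.0617] [0.5074 0.0632]
shift [-0.2422 -0.2406 -0.0223] turn 0.0026 q7 1.063 t 38.8
```

View pics/w16c.png

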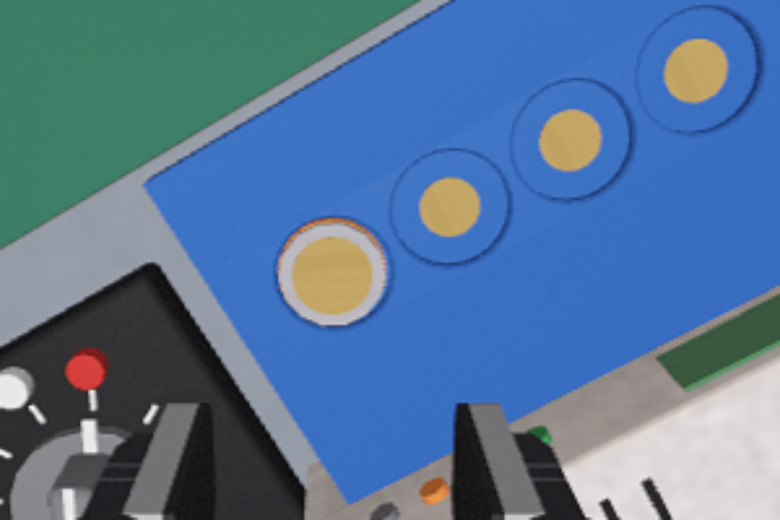

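The cell is seated in pocket 1 at (332,273), and pockets 2 to 4 are empty. Next cell.

```bash
python3 jog.py '[-0.2422, -0.2406, -0.0223, 0, 0.042, -0.2422, -0.2406, -0.0223, 0, 0.042, -0.2422, -0.2406, -0.0223, 0, 0.042, -0.2422, -0.2406, -0.0223, 0, 0.042, -0.2422, -0.2406, -0.0223, 0, 0.042, -0.2422, -0.2406, -0.0223, 0, 0.042, -0.2422, -0.2406, -0.0223, 0, 0.042, -0.2422, -0.2406, -0.0223, 0, 0.042, -0.2422, -0.2406, -0.0223, 0, 0.042, -0.2422, -0.2406, -0.0223, 0, 0.042]'; python3 - <<'E'
from h import *
im,cam=snap("wrist","w17")
for b in fresh(cam,im): print(b)
B=min(fresh(cam,im),key=lambda b:np.hypot(*(b[3]-[.5853,-.2686]))-b[1]*1e-4)[3]
print(B); go([*(B+OFF),.05],TH+1.0472)
E
```

```text
t: 39.8
eef_pos: [0.5796, -0.2634, 0.1784]
eef_rot: [[-0.848, 0.53, -0.004], [0.53, 0.848, 0.003], [0.005, 0.0, -1.0]]
wrist_force: [-0.5, -0.4, -0.2]
opening: 0.0421
grip_force: 0.0
(array([164. , 136.4]), np.int32(79), array([148, 122,  23,  37], dtype=int32), array([ 0.4906, -0.3229]))
(array([149.2, 141.8]), np.int32(594), array([136, 128,  27,  28], dtype=int32), array([ 0.4875, -0.3363]))
(array([277.5, 195.1]), np.int32(522), array([265, 183,  26,  26], dtype=int32), array([ 0.5852, -0.2687]))
(array([201.2, 220.6]), np.int32(69), array([181, 215,  33,  20], dtype=int32), array([ 0.5687, -0.34  ]))
(array([194.7, 233.6]), np.int32(474), array([183, 222,  25,  24], dtype=int32), array([ 0.5758, -0.3524]))
[ 0.5852 -0.2687]
shift [-0.002  -0.0021  0.1288] turn 0.0048 q7 1.601 t 39.85
```

```bash
python3 jog.py '[-0.001, -0.001, 0.05, 0.004, 0.042, -0.001, -0.001, 0.1, 0.004, 0.042, -0.001, -0.001, 0.129, 0.004, 0.042, -0.001, -0.001, 0.129, 0.004, 0.042, -0.001, -0.001, 0.129, 0.004, 0.042]'; python3 -c "
from h import *
go([*(np.array([.5852,-.2687])+OFF),.009],TH+1.0472)"
```

```text
t: 40.35
eef_pos: [0.5811, -0.2656, 0.0515]
eef_rot: [[-0.846, 0.534, -0.001], [0.534, 0.846, 0.001], [0.001, 0.0, -1.0]]
wrist_force: [0.0, -0.1, 0.2]
opening: 0.042
grip_force: 0.0
shift [ 0.0008 -0.0005  0.0425] turn 0.0001 q7 1.662 t 40.35
```

```bash
cat >> h.py <<'E'
PK={1:(.5088,.063),2:(.5104,.1029),3:(.5120,.1429),4:(.5134,.1829)}
def rel(c):
    o=bot.get_obs(); R=np.array(o['eef_rot']); print("rel",(R.T@(np.array([*c,0])-o['eef_pos']))[:2],"z",o['eef_pos'][2])
def put(k,rx,z):
    go([*(np.array(PK[k])-rx*np.array([np.cos(TH+1.0472+np.pi/2),np.sin(TH+1.0472+np.pi/2)])),z],TH+1.0472)
E
python3 jog.py '[0.001, 0, 0.03, 0, 0.042, 0.001, 0, 0.0425, 0, 0.042, 0.001, 0, 0.0425, 0, 0.042, 0.001, 0, 0.0425, 0, 0.042]'; python3 -c "
from h import *
rel([.5852,-.2687])"; python3 jog.py '[0, 0, 0, 0, 0, 0, 0, 0, 0, 0, 0, 0, 0, 0, 0, 0, 0, 0, 0, 0, 0, 0, -0.03, 0, 0, 0, 0, -0.08, 0, 0, 0, 0, -0.13, 0, 0, 0, 0, -0.15, 0, 0, 0, 0, -0.15, 0, 0]';python3 -c "
from h import *
held(); put(2,-.0055,.155)"
```

```text
t: 40.75
eef_pos: [0.5809, -0.2667, 0.0103]
eef_rot: [[-0.845, 0.535, 0.002], [0.535, 0.845, -0.001], [-0.002, 0.0, -1.0]]
wrist_force: [-0.9, -0.6, -0.2]
opening: 0.042
grip_force: 0.0
rel [-0.0046  0.0006] z 0.010275420925071426
t: 41.65
eef_pos: [0.583, -0.2683, 0.1645]
eef_rot: [[-0.845, 0.535, 0.009], [0.535, 0.845, -0.004], [-0.01, 0.002, -1.0]]
wrist_force: [-1.0, -0.5, 0.2]
opening: -0.0001
grip_force: 0.0
shift [0.2638 0.2746 0.006 ] turn -0.0019 q7 1.615 t 41.7
```

The grip came up empty, so I look for that cell.

```bash
python3 jog.py '[0.005, 0, 0, 0, 0.042, 0.005, 0, 0, 0, 0.042, 0.005, 0, 0, 0, 0.042]'; python3 - <<'E'
from h import *
im,cam=snap("wrist","w18")
for b in fresh(cam,im): print(b)
im,cam=snap("side","s18")
for b in fresh(cam,im): print(b)
E
```

```text
t: 42.0
eef_pos: [0.5748, -0.2632, 0.1576]
eef_rot: [[-0.845, 0.535, -0.003], [0.535, 0.845, 0.001], [0.003, -0.0, -1.0]]
wrist_force: [-0.5, -0.4, -0.2]
opening: 0.0415
grip_force: 0.0
(array([160.4, 145. ]), np.int32(87), array([145, 130,  22,  38], dtype=int32), array([ 0.4913, -0.3226]))
(array([143.9, 150.3]), np.int32(673), array([130, 136,  29,  30], dtype=int32), array([ 0.4876, -0.3363]))
(array([299.9, 208.9]), np.int32(584), array([287, 196,  27,  27], dtype=int32), array([ 0.5961, -0.2565]))
(array([200.5, 233.7]), np.int32(83), array([178, 227,  35,  25], dtype=int32), array([ 0.5695, -0.3398]))
(array([192.9, 246.8]), np.int32(530), array([180, 235,  27,  25], dtype=int32), array([ 0.5758, -0.3525]))
(array([296.6, 331.8]), np.int32(83), array([292, 327,  11,  10], dtype=int32), array([ 0.5969, -0.2576]))
(array([248.8, 374.5]), np.int32(113), array([243, 369,  13,  12], dtype=int32), array([ 0.4886, -0.3377]))
(array([295.4, 375.6]), np.int32(113), array([290, 370,  12,  12], dtype=int32), array([ 0.5769, -0.3535]))
```

It slipped and lies flat at (0.596,-0.2565). Retry.

```bash
python3 -c "
from h import *
go([*(np.array([.5961,-.2565])+OFF),.05],TH+1.0472)"
```

```text
shift [-0.0079  0.0171  0.1079] turn -0.0018 q7 1.614 t 42.1
```

```bash
python3 jog.py '[-0.008, 0.017, 0.04, 0, 0.042, -0.008, 0.017, 0.08, 0, 0.042, -0.008, 0.017, 0.108, 0, 0.042, -0.008, 0.017, 0.108, 0, 0.042, -0.008, 0.017, 0.108, 0, 0.042]'; python3 -c "
from h import *
go([*(np.array([.5961,-.2565])+OFF),.0085],TH+1.0472)"
```

```text
t: 42.6
eef_pos: [0.5916, -0.2541, 0.0507]
eef_rot: [[-0.845, 0.536, -0.001], [0.536, 0.845, 0.0], [0.001, -0.001, -1.0]]
wrist_force: [-0.3, -0.8, -0.4]
opening: 0.0418
grip_force: 0.0
shift [0.0009 0.0004 0.0422] turn -0.0022 q7 1.642 t 42.6
```

```bash
python3 jog.py '[0.001, 0, 0.03, 0, 0.042, 0.001, 0, 0.043, 0, 0.042, 0.001, 0, 0.043, 0, 0.042, 0.001, 0, 0.043, 0, 0.042, 0.001, 0, 0.043, 0, 0.042]'; python3 -c "
from h import *
rel([.5961,-.2565])"; python3 jog.py '[0, 0, 0, 0, 0, 0, 0, 0, 0, 0, 0, 0, 0, 0, 0, 0, 0, 0, 0, 0, 0, 0, 0, 0, 0, 0, 0, -0.03, 0, 0, 0, 0, -0.08, 0, 0, 0, 0, -0.13, 0, 0, 0, 0, -0.15, 0, 0, 0, 0, -0.15, 0, 0]';python3 -c "
from h import *
held(); put(2,-.0055,.155)"
```

```text
t: 43.1
eef_pos: [0.5919, -0.2539, 0.0095]
eef_rot: [[-0.845, 0.535, 0.002], [0.535, 0.845, -0.001], [-0.002, 0.0, -1.0]]
wrist_force: [0.5, -0.5, 0.3]
opening: 0.0416
grip_force: 0.0
rel [-0.0049  0.    ] z 0.00946266686049943
t: 44.1
eef_pos: [0.5936, -0.2547, 0.1629]
eef_rot: [[-0.845, 0.535, 0.009], [0.535, 0.845, -0.003], [-0.009, 0.002, -1.0]]
wrist_force: [-0.1, -0.3, -0.2]
opening: 0.0273
grip_force: 59.1
held [278.  253.8] 251 [247 247  63  21] tool xy [ 0.0116 -0.0013]
held [277.8 286.7] 2065 [251 263  54  49] tool xy [-0.0038 -0.0014]
shift [0.2654 0.2575 0.0045] turn -0.0018 q7 1.595 t 44.15
```

```bash
python3 jog.py '[0.2654, 0.2575, 0, 0, 0, 0.2654, 0.2575, 0, 0, 0, 0.2654, 0.2575, 0, 0, 0, 0.2654, 0.2575, 0, 0, 0, 0.2654, 0.2575, 0, 0, 0, 0.2654, 0.2575, 0, 0, 0, 0.2654, 0.2575, 0, 0, 0, 0.2654, 0.2575, 0, 0, 0, 0.2654, 0.2575, 0, 0, 0, 0.2654, 0.2575, 0.04, 0, 0, 0.2654, 0.2575, 0.08, 0, 0, 0.2654, 0.2575, 0.09, 0, 0, 0.2654, 0.2575, 0.09, 0, 0]';python3 -c "
from h import *
held();put(2,-.005,.05)"
```

```text
t: 45.45
eef_pos: [0.503, 0.1046, 0.0663]
eef_rot: [[-0.844, 0.537, -0.005], [0.537, 0.844, -0.002], [0.003, -0.004, -1.0]]
wrist_force: [-0.6, 0.4, 0.6]
opening: 0.0271
grip_force: 59.2
held [287.8 243.6] 205 [272 238  29  15] tool xy [0.0161 0.0028]
held [278.5 253.8] 238 [247 247  63  21] tool xy [ 0.0115 -0.001 ]
held [277.7 286.9] 2057 [251 263  54  49] tool xy [-0.0039 -0.0014]
shift [-0.0013  0.0016  0.0176] turn -0.0036 q7 1.09 t 45.5
```

```bash
python3 jog.py '[-0.001, 0.0015, 0.008, 0, 0, -0.001, 0.0015, 0.017, 0, 0, -0.001, 0.0015, 0.017, 0, 0, -0.001, 0.0015, 0.017, 0, 0]';python3 -c "
from h import *
put(2,-.005,.0345)"
```

```text
t: 45.9
eef_pos: [0.5063, 0.1071, 0.0512]
eef_rot: [[-0.845, 0.535, 0.0], [0.535, 0.845, 0.0], [-0.0, 0.0, -1.0]]
wrist_force: [0.7, -0.3, -0.2]
opening: 0.0271
grip_force: 59.2
shift [-0.0007 -0.0014  0.0167] turn -0.0017 q7 1.101 t 45.9
```

```bash
python3 jog.py '[-0.0005, -0.0015, 0.005, 0, 0, -0.0005, -0.0015, 0.010, 0, 0, -0.0005, -0.0015, 0.010, 0, 0, -0.0005, -0.0015, 0.010, 0, 0]';python3 -c "
from h import *
put(2,-.005,.0345)"
```

```text
t: 46.3
eef_pos: [0.5056, 0.1054, 0.0408]
eef_rot: [[-0.845, 0.535, -0.0], [0.535, 0.845, -0.0], [0.0, -0.0, -1.0]]
wrist_force: [-0.5, 0.2, -0.5]
opening: 0.0268
grip_force: 59.2
shift [-0.0004  0.0004  0.0063] turn -0.0018 q7 1.11 t 46.3
```

```bash
python3 jog.py '[0, 0.0003, 0.003, 0, 0, 0, 0.0003, 0.005, 0, 0, 0, 0.0003, 0.006, 0, 0, 0, 0.0003, 0.006, 0, 0]'; python3 jog.py '[0, 0, -0.001, 0, 0.04, 0, 0, -0.001, 0, 0.04, 0, 0, -0.001, 0, 0.04, 0, 0, -0.03, 0, 0.04, 0, 0, -0.08, 0, 0.04, 0, 0, -0.125, 0, 0.04, 0, 0, -0.125, 0, 0.04, 0, 0, -0.125, 0, 0.04]'; cat >> h.py <<'E'
def row(save=None):
    im,cam=snap("wrist",save)
    for b in blobs(mask(im,(12,80,90),(30,255,255)),100):
        w=onz(cam,*b[0],.038); v=onz(cam,*b[0],.028)
        for k in PK:
            full=b[1]>550; q=w if full else v
            if np.hypot(*(q-PK[k]))<.012: print(k,"cell" if full else "empty",b[1],b[2][2:],(q-PK[k])*1e3)
E
python3 -c "
from h import *
row('w19'); go([*(np.array([.4875,-.3363])+OFF),.18],TH+1.0472)"
```

```text
t: 46.7
eef_pos: [0.506, 0.1058, 0.0349]
eef_rot: [[-0.845, 0.535, -0.0], [0.535, 0.845, 0.0], [0.0, 0.0, -1.0]]
wrist_force: [-0.5, 0.4, -0.8]
opening: 0.0269
grip_force: 59.4
t: 47.5
eef_pos: [0.5065, 0.1061, 0.1612]
eef_rot: [[-0.845, 0.535, 0.002], [0.535, 0.845, 0.001], [-0.001, 0.002, -1.0]]
wrist_force: [0.1, 1.3, 0.1]
opening: 0.0398
grip_force: 0.0
4 empty 411 [23 23] [-0.0062 -0.0911]
3 empty 385 [22 22] [-0.0591 -0.0366]
2 cell 700 [30 30] [-1.0178 -1.1006]
1 cell 660 [30 28] [-1.4999  0.2843]
shift [-0.2153 -0.3833 -0.0202] turn -0.0014 q7 1.019 t 47.55
```

Cells 1 and 2 are in. Third cell next.

```bash
python3 jog.py '[-0.2153, -0.3833, -0.0202, 0, 0.042, -0.2153, -0.3833, -0.0202, 0, 0.042, -0.2153, -0.3833, -0.0202, 0, 0.042, -0.2153, -0.3833, -0.0202, 0, 0.042, -0.2153, -0.3833, -0.0202, 0, 0.042, -0.2153, -0.3833, -0.0202, 0, 0.042, -0.2153, -0.3833, -0.0202, 0, 0.042, -0.2153, -0.3833, -0.0202, 0, 0.042, -0.2153, -0.3833, -0.0202, 0, 0.042, -0.2153, -0.3833, -0.0202, 0, 0.042, -0.2153, -0.3833, -0.0202, 0, 0.042, -0.2153, -0.3833, -0.0202, 0, 0.042]'; python3 - <<'E'
from h import *
im,cam=snap("wrist","w20")
for b in fresh(cam,im): print(b)
B=min(fresh(cam,im),key=lambda b:np.hypot(*(b[3]-[.4875,-.3363]))-b[1]*1e-4)[3]
print(B); go([*(B+OFF),.05],TH+1.0472)
E
```

```text
t: 48.75
eef_pos: [0.4822, -0.3311, 0.1785]
eef_rot: [[-0.846, 0.534, -0.003], [0.534, 0.846, 0.003], [0.004, 0.001, -1.0]]
wrist_force: [0.4, -0.2, 0.0]
opening: 0.0423
grip_force: 0.0
(array([313.8, 222.4]), np.int32(486), array([302, 211,  25,  24], dtype=int32), array([ 0.5272, -0.3222]))
(array([310.2, 264.9]), np.int32(66), array([295, 261,  32,  15], dtype=int32), array([ 0.5618, -0.3466]))
(array([312.4, 279.3]), np.int32(422), array([301, 269,  24,  22], dtype=int32), array([ 0.5759, -0.3526]))
[ 0.5272 -0.3222]
shift [-0.0277  0.0309  0.1288] turn 0.0008 q7 1.797 t 48.8
```

That cell was knocked aside to (0.527,-0.322). I follow it there.

```bash
python3 jog.py '[-0.0277, 0.0309, 0.03, 0, 0.042, -0.0277, 0.0309, 0.08, 0, 0.042, -0.0277, 0.0309, 0.12, 0, 0.042, -0.0277, 0.0309, 0.129, 0, 0.042, -0.0277, 0.0309, 0.129, 0, 0.042, -0.0277, 0.0309, 0.129, 0, 0.042]'; python3 -c "
from h import *
go([*(np.array([.5272,-.3222])+OFF),.0085],TH+1.0472)"
```

```text
t: 49.4
eef_pos: [0.5236, -0.3222, 0.0527]
eef_rot: [[-0.845, 0.535, 0.002], [0.535, 0.845, -0.001], [-0.002, 0.0, -1.0]]
wrist_force: [0.4, -0.3, 0.2]
opening: 0.0421
grip_force: 0.0
shift [0.0031 0.002  0.0442] turn -0.0013 q7 1.824 t 49.4
```

```bash
python3 jog.py '[0.003, 0.002, 0.03, 0, 0.042, 0.003, 0.002, 0.044, 0, 0.042, 0.003, 0.002, 0.044, 0, 0.042, 0.003, 0.002, 0.044, 0, 0.042, 0.003, 0.002, 0.044, 0, 0.042]'; python3 -c "
from h import *
rel([.5272,-.3222])"; python3 jog.py '[0, 0, 0, 0, 0, 0, 0, 0, 0, 0, 0, 0, 0, 0, 0, 0, 0, 0, 0, 0, 0, 0, 0, 0, 0, 0, 0, -0.03, 0, 0, 0, 0, -0.08, 0, 0, 0, 0, -0.13, 0, 0, 0, 0, -0.15, 0, 0, 0, 0, -0.15, 0, 0]';python3 -c "
from h import *
held(); put(3,-.005,.155)"
```

```text
t: 49.9
eef_pos: [0.522, -0.3195, 0.0085]
eef_rot: [[-0.845, 0.535, 0.002], [0.535, 0.845, -0.001], [-0.002, -0.0, -1.0]]
wrist_force: [-0.4, 0.1, -0.2]
opening: 0.0417
grip_force: 0.0
rel [-0.0058  0.0005] z 0.00854994062985482
t: 50.9
eef_pos: [0.5235, -0.3204, 0.1617]
eef_rot: [[-0.845, 0.535, 0.008], [0.535, 0.845, -0.004], [-0.009, 0.001, -1.0]]
wrist_force: [0.8, 0.0, -0.8]
opening: 0.0272
grip_force: 59.1
held [278.2 256.6] 256 [246 250  65  21] tool xy [ 0.0103 -0.0012]
held [277.8 289.6] 2083 [251 266  55  49] tool xy [-0.0052 -0.0014]
shift [0.261  0.3849 0.0035] turn -0.0017 q7 1.766 t 50.95
```

```bash
python3 jog.py '[0.261, 0.3849, 0, 0, 0, 0.261, 0.3849, 0, 0, 0, 0.261, 0.3849, 0, 0, 0, 0.261, 0.3849, 0, 0, 0, 0.261, 0.3849, 0, 0, 0, 0.261, 0.3849, 0, 0, 0, 0.261, 0.3849, 0, 0, 0, 0.261, 0.3849, 0, 0, 0, 0.261, 0.3849, 0, 0, 0, 0.261, 0.3849, 0, 0, 0, 0.261, 0.3849, 0, 0, 0, 0.261, 0.3849, 0.04, 0, 0, 0.261, 0.3849, 0.08, 0, 0, 0.261, 0.3849, 0.1, 0, 0, 0.261, 0.3849, 0.1, 0, 0, 0.261, 0.3849, 0.1, 0, 0]';python3 -c "
from h import *
put(3,-.0061,.042)"
```

```text
t: 52.55
eef_pos: [0.5066, 0.1438, 0.057]
eef_rot: [[-0.843, 0.538, -0.001], [0.538, 0.843, -0.002], [0.0, -0.002, -1.0]]
wrist_force: [-0.4, -0.2, 0.4]
opening: 0.0276
grip_force: 59.2
shift [0.001  0.0022 0.015 ] turn -0.0048 q7 1.069 t 52.55
```

```bash
python3 jog.py '[0.001, 0.0015, 0.008, -0.004, 0, 0.001, 0.0015, 0.015, -0.004, 0, 0.001, 0.0015, 0.015, -0.004, 0, 0.001, 0.0015, 0.015, -0.004, 0, 0.001, 0.0015, 0.015, -0.004, 0]';python3 -c "
from h import *
put(3,-.0061,.0345)"
```

```text
t: 53.05
eef_pos: [0.5069, 0.1481, 0.0425]
eef_rot: [[-0.847, 0.532, 0.001], [0.532, 0.847, 0.0], [-0.0, 0.001, -1.0]]
wrist_force: [-0.8, -0.1, 0.3]
opening: 0.0274
grip_force: 59.2
shift [-0.001  -0.0016  0.008 ] turn 0.0024 q7 1.079 t 53.05
```

```bash
python3 jog.py '[-0.001, -0.0015, 0.002, 0, 0, -0.001, -0.0015, 0.002, 0, 0, -0.001, -0.0015, 0.002, 0, 0]';python3 -c "
from h import *
put(3,-.0061,.034)"
```

```text
t: 53.35
eef_pos: [0.5067, 0.146, 0.0403]
eef_rot: [[-0.847, 0.532, 0.0], [0.532, 0.847, -0.0], [-0.0, 0.0, -1.0]]
wrist_force: [-0.6, 0.4, -0.9]
opening: 0.0276
grip_force: 59.2
shift [-0.      0.0001  0.0063] turn 0.0021 q7 1.083 t 53.35
```

```bash
python3 jog.py '[0, 0, 0.003, 0, 0, 0, 0, 0.005, 0, 0, 0, 0, 0.006, 0, 0, 0, 0, 0.006, 0, 0]'; python3 jog.py '[0, 0, -0.001, 0, 0.04, 0, 0, -0.001, 0, 0.04, 0, 0, -0.001, 0, 0.04, 0, 0, -0.03, 0, 0.04, 0, 0, -0.08, 0, 0.04, 0, 0, -0.125, 0, 0.04, 0, 0, -0.125, 0, 0.04, 0, 0, -0.125, 0, 0.04]'; python3 -c "
from h import *
row('w21'); go([*(np.array([.5759,-.3526])+OFF),.18],TH+1.0472)"
```

```text
t: 53.75
eef_pos: [0.5066, 0.1461, 0.034]
eef_rot: [[-0.847, 0.532, -0.0], [0.532, 0.847, -0.0], [0.0, -0.0, -1.0]]
wrist_force: [1.0, -0.6, -0.3]
opening: 0.0274
grip_force: 59.4
t: 54.55
eef_pos: [0.5072, 0.1466, 0.1603]
eef_rot: [[-0.847, 0.531, 0.002], [0.531, 0.847, 0.001], [-0.001, 0.002, -1.0]]
wrist_force: [-0.4, -0.0, 0.3]
opening: 0.0399
grip_force: 0.0
4 empty 375 [22 22] [-0.0205 -0.1271]
3 cell 700 [30 29] [-1.1405 -1.1443]
2 cell 658 [30 28] [-1.0484 -1.0186]
1 cell 621 [29 27] [-1.645   0.2745]
shift [-0.3182 -0.3856 -0.021 ] turn 0.0027 q7 0.986 t 54.6
```

```bash
python3 jog.py '[-0.3182, -0.3856, -0.021, 0, 0.042, -0.3182, -0.3856, -0.021, 0, 0.042, -0.3182, -0.3856, -0.021, 0, 0.042, -0.3182, -0.3856, -0.021, 0, 0.042, -0.3182, -0.3856, -0.021, 0, 0.042, -0.3182, -0.3856, -0.021, 0, 0.042, -0.3182, -0.3856, -0.021, 0, 0.042, -0.3182, -0.3856, -0.021, 0, 0.042, -0.3182, -0.3856, -0.021, 0, 0.042, -0.3182, -0.3856, -0.021, 0, 0.042, -0.3182, -0.3856, -0.021, 0, 0.042, -0.3182, -0.3856, -0.021, 0, 0.042, -0.3182, -0.3856, -0.021, 0, 0.042, -0.3182, -0.3856, -0.021, 0, 0.042]'; python3 - <<'E'
from h import *
im,cam=snap("wrist","w22")
for b in fresh(cam,im): print(b)
B=max(fresh(cam,im,np.array([.5759,-.3526])),key=lambda b:b[1])[3]
print(B); go([*(B+OFF),.05],TH+1.0472)
E
```

```text
t: 56.0
eef_pos: [0.5712, -0.3467, 0.1789]
eef_rot: [[-0.848, 0.529, -0.002], [0.529, 0.848, 0.003], [0.003, 0.001, -1.0]]
wrist_force: [-0.6, -1.0, 0.2]
opening: 0.042
grip_force: 0.0
(array([276.3, 194. ]), np.int32(525), array([264, 182,  26,  25], dtype=int32), array([ 0.5758, -0.3525]))
[ 0.5758 -0.3525]
shift [-0.0009 -0.0024  0.1293] turn 0.0051 q7 1.771 t 56.05
```

```bash
python3 jog.py '[-0.001, -0.001, 0.05, 0.004, 0.042, -0.001, -0.001, 0.1, 0.004, 0.042, -0.001, -0.001, 0.129, 0.004, 0.042, -0.001, -0.001, 0.129, 0.004, 0.042, -0.001, -0.001, 0.129, 0.004, 0.042]'; python3 -c "
from h import *
go([*(np.array([.5758,-.3525])+OFF),.0085],TH+1.0472)"
```

```text
t: 56.55
eef_pos: [0.5719, -0.3502, 0.0515]
eef_rot: [[-0.845, 0.534, -0.0], [0.534, 0.845, 0.0], [0.0, 0.0, -1.0]]
wrist_force: [-0.5, -0.8, 0.3]
opening: 0.0417
grip_force: 0.0
shift [0.0014 0.0001 0.043 ] turn -0.0005 q7 1.835 t 56.55
```

```bash
python3 jog.py '[0.001, 0, 0.03, 0, 0.042, 0.001, 0, 0.044, 0, 0.042, 0.001, 0, 0.044, 0, 0.042, 0.001, 0, 0.044, 0, 0.042, 0.001, 0, 0.044, 0, 0.042]'; python3 -c "
from h import *
rel([.5758,-.3525])"; python3 jog.py '[0, 0, 0, 0, 0, 0, 0, 0, 0, 0, 0, 0, 0, 0, 0, 0, 0, 0, 0, 0, 0, 0, 0, 0, 0, 0, 0, -0.03, 0, 0, 0, 0, -0.08, 0, 0, 0, 0, -0.13, 0, 0, 0, 0, -0.15, 0, 0, 0, 0, -0.15, 0, 0]';python3 -c "
from h import *
held(); put(4,-.0055,.155)"
```

```text
t: 57.05
eef_pos: [0.5716, -0.3512, 0.0088]
eef_rot: [[-0.845, 0.535, 0.002], [0.535, 0.845, -0.001], [-0.003, -0.0, -1.0]]
wrist_force: [-0.6, 0.0, -0.4]
opening: 0.0419
grip_force: 0.0
rel [-0.0042  0.0011] z 0.008821989713430949
t: 58.05
eef_pos: [0.573, -0.3525, 0.1623]
eef_rot: [[-0.845, 0.535, 0.008], [0.535, 0.845, -0.005], [-0.009, 0.0, -1.0]]
wrist_force: [-0.5, -1.3, -0.0]
opening: 0.0277
grip_force: 59.1
held [277.8 253.3] 257 [246 246  65  21] tool xy [ 0.0118 -0.0014]
held [277.8 286. ] 2101 [251 262  55  49] tool xy [-0.0035 -0.0014]
shift [0.3406 0.42   0.0034] turn -0.0018 q7 1.785 t 58.1
```

```bash
python3 jog.py '[0.3406, 0.42, 0, 0, 0, 0.3406, 0.42, 0, 0, 0, 0.3406, 0.42, 0, 0, 0, 0.3406, 0.42, 0, 0, 0, 0.3406, 0.42, 0, 0, 0, 0.3406, 0.42, 0, 0, 0, 0.3406, 0.42, 0, 0, 0, 0.3406, 0.42, 0, 0, 0, 0.3406, 0.42, 0, 0, 0, 0.3406, 0.42, 0, 0, 0, 0.3406, 0.42, 0, 0, 0, 0.3406, 0.42, 0, 0, 0, 0.3406, 0.42, 0.04, 0, 0, 0.3406, 0.42, 0.08, 0, 0, 0.3406, 0.42, 0.1, 0, 0, 0.3406, 0.42, 0.1, 0, 0, 0.3406, 0.42, 0.1, 0, 0]';python3 -c "
from h import *
put(4,-.0048,.042)"
```

```text
t: 59.8
eef_pos: [0.5071, 0.1855, 0.0566]
eef_rot: [[-0.844, 0.536, -0.002], [0.536, 0.844, -0.001], [0.001, -0.002, -1.0]]
wrist_force: [0.4, -0.5, -0.6]
opening: 0.0276
grip_force: 59.2
shift [-0.0019  0.0012  0.0146] turn -0.0029 q7 1.031 t 59.8
```

```bash
python3 jog.py '[-0.0015, 0.0005, 0.008, -0.002, 0, -0.0015, 0.0005, 0.016, -0.002, 0, -0.0015, 0.0005, 0.016, -0.002, 0, -0.0015, 0.0005, 0.016, -0.002, 0, -0.0015, 0.0005, 0.016, -0.002, 0]';python3 -c "
from h import *
put(4,-.0048,.034)"
```

```text
t: 60.3
eef_pos: [0.5094, 0.1863, 0.0415]
eef_rot: [[-0.846, 0.533, 0.001], [0.533, 0.846, 0.0], [-0.0, 0.001, -1.0]]
wrist_force: [0.5, 0.8, 0.8]
opening: 0.0275
grip_force: 59.3
shift [-0.0004 -0.0007  0.0075] turn 0.0003 q7 1.045 t 60.3
```

```bash
python3 jog.py '[-0.0004, -0.0007, 0.003, 0, 0, -0.0004, -0.0007, 0.005, 0, 0, -0.0004, -0.0007, 0.0075, 0, 0, -0.0004, -0.0007, 0.0075, 0, 0]'; python3 jog.py '[0, 0, -0.001, 0, 0.04, 0, 0, -0.001, 0, 0.04, 0, 0, -0.001, 0, 0.04, 0, 0, -0.03, 0, 0.04, 0, 0, -0.08, 0, 0.04, 0, 0, -0.13, 0, 0.04, 0.03, -0.04, -0.16, 0, 0.04, 0.03, -0.06, -0.16, 0, 0.04, 0.03, -0.06, -0.16, 0, 0.04, 0.03, -0.06, -0.16, 0, 0.04]'; python3 - <<'E'
from h import *
row('w23'); print(bot.get_obs()['t'])
# height by triangulation: scene camera vs wrist
im,cam=snap("scene","s23")
for b in blobs(mask(im,(10,90,100),(28,255,255)),8):
    w=onz(cam,*b[0],.038)
    if .48<w[0]<.54 and .03<w[1]<.21: print("scene",b[0],b[1],w)
im,cam=snap("side","s24")
for b in blobs(mask(im,(10,90,100),(28,255,255)),8):
    w=onz(cam,*b[0],.038)
    if .48<w[0]<.54 and .03<w[1]<.21: print("side",b[0],b[1],w)
wr=cv2.imread("pics/w23.png"); sd=cv2.resize(cv2.imread("pics/s24.png")[140:300,210:330],None,fx=2.6,fy=2.6)
cv2.imwrite("pics/f.png",np.hstack([cv2.resize(wr[:,60:],None,fx=.9,fy=.9)[:378],cv2.resize(sd,(283,378))]))
E
```

```text
t: 60.7
eef_pos: [0.5092, 0.1854, 0.034]
eef_rot: [[-0.846, 0.534, -0.0], [0.534, 0.846, 0.0], [0.0, 0.0, -1.0]]
wrist_force: [-0.6, 0.4, 4.7]
opening: 0.0276
grip_force: 60.2
t: 61.7
eef_pos: [0.4516, 0.1507, 0.194]
eef_rot: [[-0.846, 0.534, 0.001], [0.534, 0.846, 0.001], [-0.0, 0.001, -1.0]]
wrist_force: [0.4, 0.1, 0.1]
opening: 0.0396
grip_force: 0.0
4 empty 521 [26 26] [ 2.9547 -1.293 ]
3 empty 489 [26 24] [ 2.8278 -2.714 ]
2 empty 462 [25 23] [ 3.0412 -3.9892]
1 empty 218 [13 22] [5.375  0.3994]
61.75
scene [315.6 186. ] 27 [0.5155 0.1835]
scene [302. 189.] 31 [0.514  0.1425]
scene [289. 192.] 31 [0.5131 0.1038]
scene [275.8 194.7] 30 [0.5109 0.0653]
side [241.3 203. ] 32 [0.5133 0.181 ]
side [241.7 211.7] 33 [0.5114 0.1396]
side [242.3 220.5] 37 [0.5102 0.1   ]
side [242.9 228.9] 49 [0.5092 0.0642]
```

View pics/f.png

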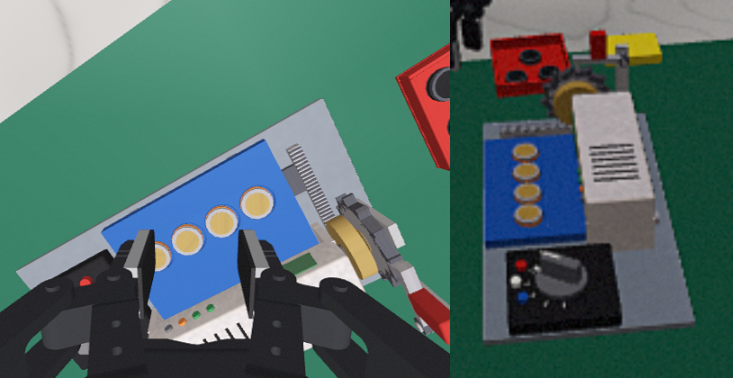

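The final view shows four fresh cells flat in a row, three black cells in the tray, the pawl in the teeth, and the knob pointing at the red flag. The robot is clear of everything, so I hand in.

```bash
python3 -c "
from workcell import bot, optics
print(bot.hand_in())"
```

```text
the job is handed in; nothing more can be done
None
```

I handed the job in at about 62 s of the 210 s: the carriage is out with the pawl back down, the three spent cells are in the red tray, the four fresh cells are seated one to a pocket, and the selector points at the red flag. My camera checks agreed with all of this, but hand-in returned no verdict.

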